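# Strip the stock rod into the wash basket and hang it over the parts washer

## Task

Get the cut box-section spacers ready for washing: slide the loosened stop collar off the free end of the horizontal stock rod and put it in the round steel dish, then slide every spacer off the rod and gather them all in the wire basket standing on the bench. Then hang the loaded basket by its bail on the double hook over the washer sink, both prongs under the bail, hanging freely and at rest with all the spacers in it. Leave the other things on the bench where they are.

Things in the scene. Friction and masses are not known exactly. Their poses are not given: they have to be found in the camera images.
- stand: green stock stand bolted to the bench with a horizontal steel rod, 18 mm diameter, axis 150 mm above the bench, held at one end only. Origin on the bench under the rod's middle; z up; the rod runs along the stand's y axis, from the 40 mm square post (its near face at y = +130 mm, top 170 mm above the bench; a 36 mm flange is on the rod at y = +120 to +130 mm) to its free end at y = -120 mm.
- bar_end (a point): centre of the rod's free end; parts come off towards the stand's -y.
- collar: dark steel stop collar, a round ring 40 mm outside, 22 mm bore, 18 mm wide, 110 g, with a small thumbscrew (head 16 mm diameter) that stands 37 mm out from the bore centre along the collar's -z. Its screw is already slack and it slides freely. Origin at the bore's centre, y axis along the bore. At the start it is the outermost part on the rod, screw hanging down, its centre 2 mm below the rod's axis.
- spacer0: one of up to six identical cut lengths of bright steel box section, 40 x 40 mm outside, 3 mm wall (34 mm square bore), 24 mm long, about 75 g. Origin at its centre, y axis along the bore, the other two axes square to the flat sides. On the rod it hangs by the inside of its top wall, its centre 8 mm below the rod's axis, flat sides upright. None if this one is absent.
- spacer1: as spacer0.
- spacer2: as spacer0.
- spacer3: as spacer0.
- spacer4: as spacer0.
- spacer5: as spacer0.
- basket: open wire wash basket, 210 mm (its x) x 160 mm (its y), walls 60 mm high, 340 g empty, with a rigid fixed bail: a round bar of 12 mm diameter along the basket's x, 140 mm above the basket's underside, over the middle of the basket's width, carried by an 8 mm upright at each end (x = -103 and +103 mm). Origin at the centre of the underside, z up.
- bail (a point): middle of the bail bar's axis, 140 mm above the basket's underside.
- washer: bench parts washer, fixed: grey open sheet-steel sink, walls 90 mm high, x -150 to +140 mm, y -150 to +150 mm in its own frame; at its back (x +115 to +145 mm) a post, top 278 mm above the bench, carries a double hook whose two prongs (y = -40 and +40 mm) point to -x over the sink; a filter 140 mm high stands behind it. Origin on the bench below the saddles, z up.
- saddle (a point): where the middle of the bail lies when the basket hangs right: midway between the prongs, 255 mm above the bench. Axes as the washer. The prongs are 8 mm round; each dips to a saddle at x = 0 (its axis 245 mm high) and rises at 45 degrees on both sides: to 265 mm at x = +20 mm, then level back to the post, and to 267 mm at the free tip, x = -22 mm.
- dish: round steel dish screwed to the bench, 128 mm across the rim, 22 mm high, floor 4 mm thick and about 100 mm across. Origin at the centre of its underside.
- wire_brush: bystander: hand wire brush with a wooden back, 190 mm long, 30 mm high, lying flat.
- spanner: bystander: steel spanner, 200 mm, lying flat.
- spray_can: bystander: upright grey spray can, 66 mm diameter, 100 mm high.
- grease_tin: bystander: round green tin, 80 mm diameter, 60 mm high.
- cut_discs: bystander: stack of black cutting discs, 115 mm diameter, 12 mm high.
- try_square: bystander: steel try square, 160 x 100 mm, lying flat, 18 mm high.
- flat_bars: bystander: small stack of flat steel offcuts, 150 mm long, 18 mm high.
Mind the look-alikes: they are no part of the job. Leave any red look-alike of the spacer0 alone.

How it is judged:
On the way, in this order (a step that is already met when the one before it is completed fails the run):
1. the stop collar has been taken off the rod ((y of collar in the frame of stand below -0.135 m or height (world z) of collar below 0.1 m)), for 0.1 s.
2. all the spacers are in the basket while it stands on the bench (x of spacer0 in the frame of basket between -0.105 and 0.105 m and y of spacer0 in the frame of basket between -0.08 and 0.08 m and z of spacer0 in the frame of basket between 0 and 0.09 m and x of spacer1 in the frame of basket between -0.105 and 0.105 m and y of spacer1 in the frame of basket between -0.08 and 0.08 m and z of spacer1 in the frame of basket between 0 and 0.09 m and x of spacer2 in the frame of basket between -0.105 and 0.105 m and y of spacer2 in the frame of basket between -0.08 and 0.08 m and z of spacer2 in the frame of basket between 0 and 0.09 m and x of spacer3 in the frame of basket between -0.105 and 0.105 m and y of spacer3 in the frame of basket between -0.08 and 0.08 m and z of spacer3 in the frame of basket between 0 and 0.09 m and x of spacer4 in the frame of basket between -0.105 and 0.105 m and y of spacer4 in the frame of basket between -0.08 and 0.08 m and z of spacer4 in the frame of basket between 0 and 0.09 m and x of spacer5 in the frame of basket between -0.105 and 0.105 m and y of spacer5 in the frame of basket between -0.08 and 0.08 m and z of spacer5 in the frame of basket between 0 and 0.09 m and height (world z) of basket below 0.02 m and angle between basket's own z axis and vertical below 0.2 rad), for 0.2 s.
At the end, for the whole second after the job is handed in: Basket at rest (under 30 mm/s) on both prongs: bail middle -15 to +20 mm along and 55 mm across from the saddle point, -8 to +12 mm in height, lean under 0.4 rad; every spacer centre inside the basket; collar centre within 55 mm of the dish centre and under 50 mm above its underside (x of spacer0 in the frame of basket between -0.105 and 0.105 m and y of spacer0 in the frame of basket between -0.08 and 0.08 m and z of spacer0 in the frame of basket between 0 and 0.09 m and x of spacer1 in the frame of basket between -0.105 and 0.105 m and y of spacer1 in the frame of basket between -0.08 and 0.08 m and z of spacer1 in the frame of basket between 0 and 0.09 m and x of spacer2 in the frame of basket between -0.105 and 0.105 m and y of spacer2 in the frame of basket between -0.08 and 0.08 m and z of spacer2 in the frame of basket between 0 and 0.09 m and x of spacer3 in the frame of basket between -0.105 and 0.105 m and y of spacer3 in the frame of basket between -0.08 and 0.08 m and z of spacer3 in the frame of basket between 0 and 0.09 m and x of spacer4 in the frame of basket between -0.105 and 0.105 m and y of spacer4 in the frame of basket between -0.08 and 0.08 m and z of spacer4 in the frame of basket between 0 and 0.09 m and x of spacer5 in the frame of basket between -0.105 and 0.105 m and y of spacer5 in the frame of basket between -0.08 and 0.08 m and z of spacer5 in the frame of basket between 0 and 0.09 m and horizontal distance between collar and dish below 0.055 m and z of collar in the frame of dish below 0.05 m and x of bail in the frame of washer between -0.015 and 0.02 m and y of bail in the frame of washer between -0.055 and 0.055 m and z of bail in the frame of washer between 0.247 and 0.267 m and angle between basket's own z axis and vertical below 0.4 rad and contact force between washer and basket above 2 N and linear speed of basket below 0.03 m/s); the robot touches nothing.
It fails at once if another thing on the bench is shoved more than 40 mm from its place (distance of any of wire_brush, spanner, spray_can, grease_tin, cut_discs, try_square, flat_bars from where it was at the start of the episode above 0.04 m).
Of spacer0, spacer1, spacer2, spacer3, spacer4, spacer5 only 4 to 6 are there at a start; the rules pass over those that are not, and their reading is None.
At some moment in a run one of basket may be knocked a few centimetres aside while the robot is not near it.
Once in a run the grip may slacken for a moment while it holds something.
It also fails if it takes over 210 s, if anything falls off the work surface, if the arm or the gripper's body presses on something with over 40 N, if the wrist force passes 120 N, or if a joint passes its speed limit or range.

## Robot

A 7-joint arm with a two-finger parallel gripper is mounted at the origin on the work surface. World frame = base frame: x ahead of the robot, y to its left, z up, the work surface at z = 0. Lengths are in m, angles in rad, forces in N, time in s.
With the tool pointing down it reaches from about 0.35 to 0.9 m from the base axis. Payload 8.1 kg.
Tool frame: the origin (TCP) lies on the centre line of the jaws, within the pads' length; the fingertips stand 11 mm ahead of it and the grasp point (between the pads) lies 8 mm behind it; x points along the fingers, z is the direction in which the jaws open and shut, and the axes are right-handed (so a half turn about x gives the same grasp; the last joint's range is limited). The gripper opens to 92 mm and grips with 3 to 60 N. Pads are 19 mm wide; open, the fingers measure 130 mm over their backs; the gripper's body (75 mm by 190 mm) begins 47 mm behind the grasp point.
Start: joints at [1.008, 0.434, 0.025, 1.573, -0.012, 1.134, -0.075], TCP at [0.277, -0.56, 0.238] pointing down, gripper open.
Joint ranges: [-2.62, 2.62], [-0.44, 2.09], [-1.27, 1.32], [0.08, 2.57], [-1.32, 4.46], [0.12, 2], [-2.74, 2.74]. Speed limits (rad/s): [2.22, 2.22, 3.01, 3.01, 3.14, 3.14, 3.14].

## Interface

Orientations are given as a 3x3 rotation matrix whose columns are the frame's x, y, z axes.
In Python, from cell import * gives the robot as it stands.
- The arm moves only by the tool carry_out, never from a script. Its argument "rows" is a list of rows, each an object with "linear": the shift along the tool's x, y, z in cm, a list of three; "dr": the turn, a rotation vector about the tool's x, y, z in degrees, a list of three; "grip": the finger opening in cm, from 0 to 9.18. In form: [{"linear": [dx, dy, dz], "dr": [ax, ay, az], "grip": grip}, ...]. A call has 1 to 12 rows; each row shifts and turns the commanded pose from where the row before left it, along the tool's axes as they then stand; what a row does not reach is not made up. A row lasts 1/10 s, in which the tool goes at most 50 mm and 8.59 degrees, less where a joint would pass 70% of its speed; a pose out of reach is approached as far as the arm can. A call with a gripper value outside its range is refused whole. The fingers move at their own pace and stop on an object; the grip force is fixed at half the most. Time passes only in rows, so rows that do not move let the fingers close. It gives the time, the measured TCP pose, the force and the opening at its end, in the units of the state.
- get_state(): the state, without advancing time (a new reading comes with each control period).
- capture(name): name is "scene" or "top" or "wrist"; returns (picture, depth): 480x640x3 uint8, red, green, blue; 480x640 float32, m along the optical axis (not along the pixel's ray), 0 where there is no reading.
- camera_model(name): a dict with "K" (3x3 intrinsics, pixels), "k1" (the pictures are not rectified: a ray, as slopes to the right and down, at radius r is drawn at 1 + k1 r^2 times it, then the intrinsics apply), "extrinsics" (4x4, takes a point from camera to world coordinates); the wrist camera has in their place "mount" (4x4, takes a point from camera to tool coordinates, whose origin is the TCP and whose axes are the tool frame's). Camera axes: x right, y up, looking along -z (the intrinsics and any distortion apply to the point x, -y, -z); pixel columns grow to the right and rows downward; lengths in m; the calibration is good to about 2 mm. A picture is of the moment at which its call begins: read the wrist's pose just before it. camera_model takes no time and is no camera call.
- finish_job(): hands the job in, once; it reports no verdict.
The state is a dict: "time": time; "q": joint angles; "dq": joint speeds; "tau": joint torques, N m; "eef_pos": TCP position; "tool_rot": TCP orientation; "ft_force": force on the tool from outside, world axes, zero at the start; "moment": the same for the moment, N m; "gripper_width": finger opening in m.
Only numpy, scipy, OpenCV 4.12 (cv2) and the standard library are available. Lean on these libraries where they do the work, as an engineer would, in place of code of your own. Each camera call takes 0.05 s, during which the arm holds its last target.

## Working session

There is one attempt and no reset: what is moved stays moved. The work goes in short steps, Python scripts to look and compute and a tool call to move; the robot and the scene stay as the last step left them, time stands still between calls to the robot, and variables do not carry over. Pictures are saved under pics/ and viewed, and the job is handed in when it is done.

Besides the shell and the picture viewer there is one more tool, called after "Emit:" as name([rows], argument=value, ...), one row to a line, values as JSON. carry_out: Moves the arm, as the interface text tells. Its arguments: {"type":"object","properties":{"rows":{"type":"array","items":{"type":"object","properties":{"linear":{"type":"array","items":{"type":"number"}},"dr":{"type":"array","items":{"type":"number"}},"grip":{"type":"number"}}}}},"required":["rows"]}

```bash
ls; mkdir -p pics; cat > h.py <<'E'
from cell import *
import numpy as np, cv2
def snap(n,f):
    s=get_state(); im,d=capture(n); cv2.imwrite('pics/'+f+'.png',im[:,:,::-1]); np.savez('pics/'+f+'.npz',im=im,d=d,p=s['eef_pos'],R=s['tool_rot']); return im,d,s
def T(n,s=None):
    m=camera_model(n)
    if 'extrinsics' in m: return m,np.array(m['extrinsics'])
    A=np.eye(4);A[:3,:3]=s['tool_rot'];A[:3,3]=s['eef_pos'];return m,A@np.array(m['mount'])
def ray(n,uv,s=None):
    m,E=T(n,s);K=np.array(m['K'],float)
    uv=np.array(uv,float).reshape(-1,1,2)
    p=cv2.undistortPoints(uv,K,np.array([m['k1'],0,0,0.]),None)[:,0]
    d=np.c_[p[:,0],-p[:,1],-np.ones(len(p))]
    return E[:3,3],d@E[:3,:3].T
def onz(n,uv,z,s=None):
    o,d=ray(n,uv,s);return o+d*((z-o[2])/d[:,2:3])
def cloud(n,d,s=None):
    v,u=np.mgrid[0:480,0:640]
    o,r=ray(n,np.c_[u.ravel(),v.ravel()],s)
    return (o+r*d.reshape(-1,1)).reshape(480,640,3)
def load(f):
    z=np.load('pics/'+f+'.npz');return z['im'],z['d'],dict(eef_pos=z['p'],tool_rot=z['R'])
E
python3 - <<'E'
from h import *
for n in('scene','top','wrist'):
    im,d,s=snap(n,n+'0');m,E=T(n,s);print(n,m['K'],m['k1'],E.round(3).tolist(),(d>0).mean())
print(s)
E
```

```text
pics
scene [[495.73838636   0.         314.53331564]
 [  0.         495.73838636 237.48554948]
 [  0.           0.           1.        ]] -0.0018077526582015006 [[-0.797, -0.407, 0.447, 0.998], [0.604, -0.549, 0.578, 0.683], [0.011, 0.73, 0.683, 0.889], [0.0, 0.0, 0.0, 1.0]] 0.9958984375
top [[507.65918495   0.         312.98522227]
 [  0.         507.65918495 245.12684988]
 [  0.           0.           1.        ]] -0.011816200343065294 [[0.024, 0.992, -0.125, 0.372], [-1.0, 0.025, 0.006, 0.079], [0.009, 0.125, 0.992, 1.502], [0.0, 0.0, 0.0, 1.0]] 0.996201171875
wrist [[428.85437237   0.         314.37905905]
 [  0.         428.85437237 244.00025259]
 [  0.           0.           1.        ]] 0.000400199270599978 [[0.444, 0.866, 0.231, 0.338], [-0.896, 0.429, 0.112, -0.529], [-0.002, -0.257, 0.967, 0.384], [0.0, 0.0, 0.0, 1.0]] 0.995966796875
{'time': 0.1, 'q': array([ 1.00839125,  0.43515983,  0.02495607,  1.57401373, -0.01160356,
        1.13398993, -0.07509742]), 'dq': array([ 8.19362829e-05, -4.99667708e-04,  7.95308022e-04, -2.85013548e-03,
       -5.05961527e-04, -4.33985604e-04,  5.26698837e-04]), 'tau': array([ 2.08912541e-03, -6.69128466e+01,  9.87216085e-01, -3.15147078e+01,
       -6.06685644e-02,  3.74074036e-02,  7.21069796e-05]), 'eef_pos': array([ 0.27712398, -0.55970507,  0.23701623]), 'tool_rot': array([[-7.37490012e-04,  8.96162279e-01,  4.43725846e-01],
       [ 1.22039589e-03,  4.43726443e-01, -8.96161456e-01],
       [-9.99998983e-01, -1.19388924e-04, -1.42091658e-03]]), 'ft_force': array([0.1366216 , 0.18057636, 0.11195976]), 'moment': array([ 0.02878241, -0.02233198,  0.0010197 ]), 'gripper_width': 0.09204683503893377}
```

View pics/scene0.png

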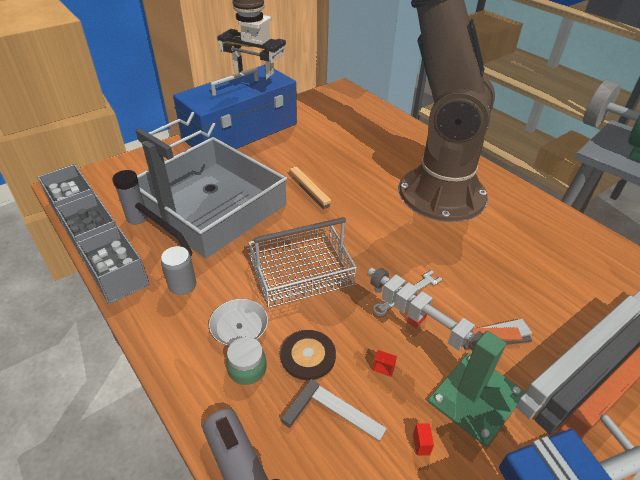

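View pics/top0.png

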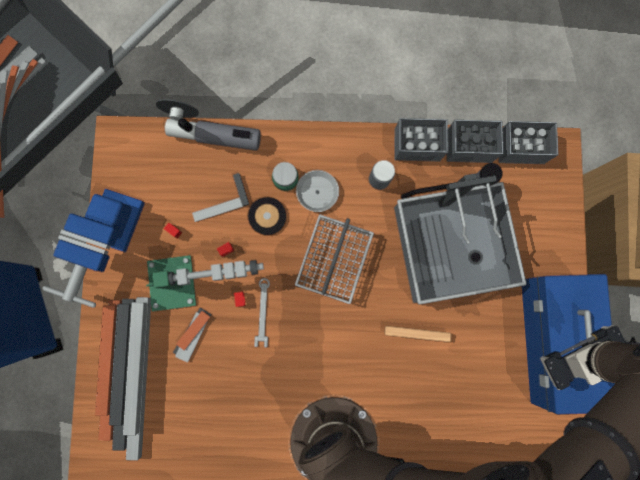

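View pics/wrist0.png

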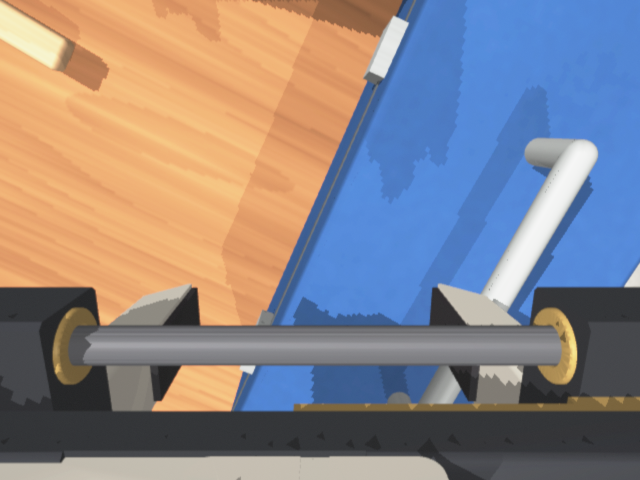

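```bash
python3 - <<'E'
from h import *
im,d,s=load('top0'); P=cloud('top',d)
cv2.imwrite('pics/t1.png',cv2.resize(im[230:320,140:280,::-1],None,fx=5.5,fy=5.5,interpolation=cv2.INTER_CUBIC))
cv2.imwrite('pics/t2.png',cv2.resize(im[150:310,280:540,::-1],None,fx=3,fy=3,interpolation=cv2.INTER_CUBIC))
im2,d2,s2=load('scene0')
cv2.imwrite('pics/s1.png',cv2.resize(im2[250:360,350:490,::-1],None,fx=5.4,fy=5.4,interpolation=cv2.INTER_CUBIC))
cv2.imwrite('pics/s2.png',cv2.resize(im2[100:310,120:370,::-1],None,fx=2.8,fy=2.8,interpolation=cv2.INTER_CUBIC))
np.set_printoptions(precision=3,suppress=True)
for uv in [(318,191),(383,175),(267,216),(260,268),(240,269),(263,300),(420,350)]: print(uv,P[uv[1],uv[0]])
E
```

```text
(318, 191) [0.726 0.059 0.005]
(383, 175) [ 0.756 -0.124  0.093]
(267, 216) [0.644 0.209 0.014]
(260, 268) [0.477 0.21  0.16 ]
(240, 269) [0.473 0.263 0.158]
(263, 300) [0.395 0.213 0.006]
(420, 350) [ 0.261 -0.249  0.001]
```

View pics/t1.png

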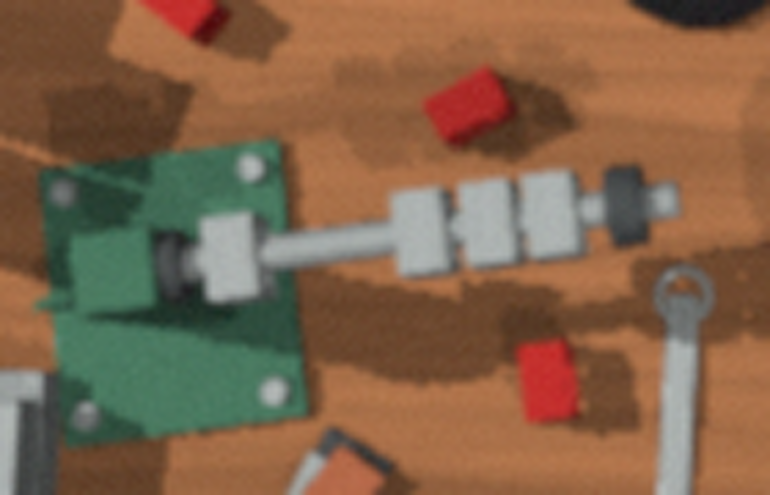

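View pics/s1.png

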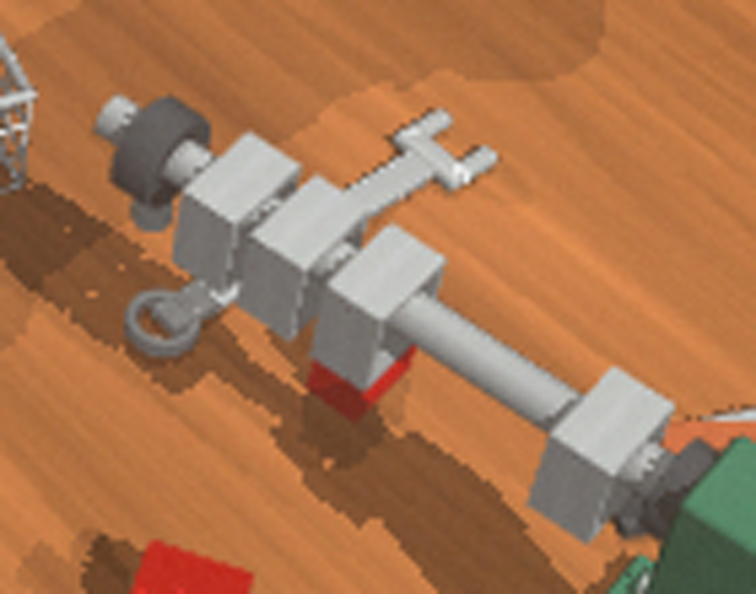

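View pics/t2.png

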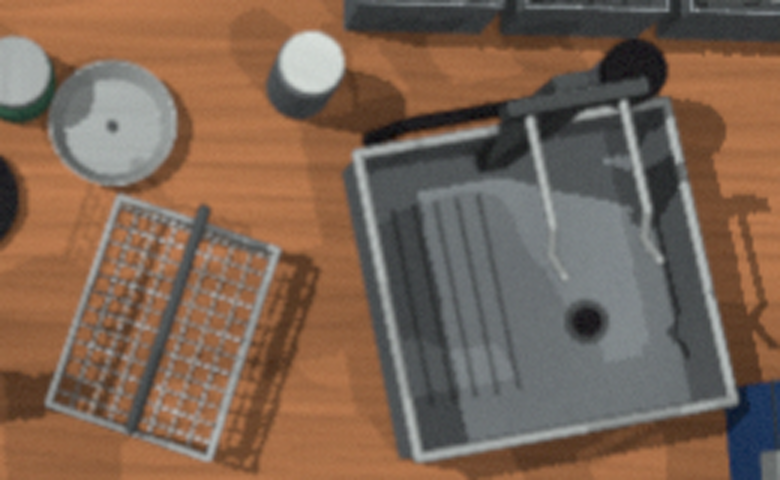

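View pics/s2.png

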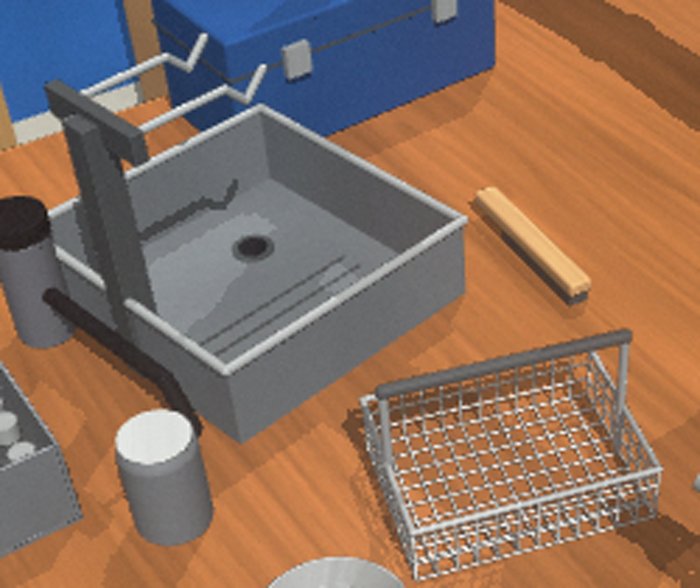

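```bash
cat > meas.py <<'E'
from h import *
np.set_printoptions(precision=4,suppress=True)
im,d,s=load('top0'); P=cloud('top',d)
hsv=cv2.cvtColor(im,cv2.COLOR_RGB2HSV)
def comps(mask,lo=15):
    n,l,st,c=cv2.connectedComponentsWithStats(mask.astype(np.uint8))
    return [(l==i) for i in range(1,n) if st[i,4]>=lo]
x,y,z=P[...,0],P[...,1],P[...,2]
roi=(x>.35)&(x<.6)&(y>.17)&(y<.45)
m=roi&(z>.145)&(z<.18)&(hsv[...,1]<70)
ys=np.round(y[m],3)
c=P[m]; print('rod pts',len(c))
# rod pts: z<.1605 narrow
a=np.polyfit(c[:,1],c[:,0],1); print('fit all x=a*y+b',a)
# spacers: bright, z ~.162
ms=m&(z>.150)
dirv=np.array([a[0],1]);dirv/=np.linalg.norm(dirv);print('dir +y',dirv)
t=(c[:,:2]-[a[1],0])@dirv; w=(c[:,:2]-[a[1],0])@np.array([dirv[1],-dirv[0]])
for k in np.arange(t.min(),t.max(),.004):
    q=(t>=k)&(t<k+.004)
    if q.any(): print('%.3f w %.3f..%.3f z %.3f V %d'%(k+.002,w[q].min(),w[q].max(),np.median(c[q,2]),np.median(hsv[m][q,2])))
E
python3 meas.py
```

```text
rod pts 1022
fit all x=a*y+b [-0.1605  0.5152]
dir +y [-0.1584  0.9874]
0.209 w -0.005..0.009 z 0.158 V 141
0.213 w -0.007..0.010 z 0.158 V 142
0.217 w -0.007..0.007 z 0.158 V 123
0.221 w -0.008..0.007 z 0.157 V 95
0.225 w -0.016..0.016 z 0.163 V 72
0.229 w -0.016..0.016 z 0.166 V 78
0.233 w -0.016..0.017 z 0.165 V 75
0.237 w -0.015..0.017 z 0.163 V 83
0.241 w -0.007..0.009 z 0.166 V 126
0.245 w -0.005..0.008 z 0.158 V 156
0.249 w -0.007..0.009 z 0.157 V 151
0.253 w -0.018..0.017 z 0.160 V 122
0.257 w -0.020..0.020 z 0.162 V 156
0.261 w -0.020..0.020 z 0.162 V 176
0.265 w -0.019..0.018 z 0.162 V 179
0.269 w -0.019..0.019 z 0.160 V 178
0.273 w -0.018..0.019 z 0.162 V 176
0.277 w -0.018..0.020 z 0.162 V 169
0.281 w -0.008..0.007 z 0.160 V 143
0.285 w -0.019..0.019 z 0.162 V 136
0.289 w -0.018..0.019 z 0.162 V 173
0.293 w -0.018..0.019 z 0.161 V 177
0.297 w -0.020..0.020 z 0.162 V 179
0.301 w -0.020..0.020 z 0.161 V 177
0.305 w -0.019..0.018 z 0.162 V 175
0.309 w -0.016..0.008 z 0.160 V 173
0.313 w -0.007..0.006 z 0.156 V 147
0.317 w -0.017..0.021 z 0.160 V 127
0.321 w -0.020..0.020 z 0
[... 529 characters left out ...]
..0.008 z 0.156 V 147
0.385 w -0.008..0.009 z 0.157 V 154
0.389 w -0.008..0.009 z 0.157 V 154
0.393 w -0.007..0.007 z 0.158 V 153
0.397 w -0.009..0.007 z 0.156 V 149
0.401 w -0.008..0.008 z 0.156 V 150
0.405 w -0.008..0.008 z 0.156 V 121
0.409 w -0.018..0.020 z 0.161 V 133
0.413 w -0.020..0.020 z 0.162 V 172
0.417 w -0.020..0.020 z 0.162 V 176
0.421 w -0.019..0.020 z 0.163 V 178
0.425 w -0.019..0.019 z 0.163 V 176
0.429 w -0.018..0.019 z 0.161 V 176
0.433 w -0.018..0.019 z 0.160 V 170
0.437 w -0.009..0.007 z 0.159 V 137
0.441 w -0.008..0.008 z 0.156 V 111
0.445 w -0.016..0.016 z 0.160 V 64
0.449 w -0.015..0.016 z 0.166 V 73
0.453 w -0.017..0.017 z 0.164 V 58
0.457 w 0.001..0.001 z 0.167 V 76
```

```bash
cat > meas2.py <<'E'
from h import *
import sys
np.set_printoptions(precision=4,suppress=True)
f=sys.argv[1] if len(sys.argv)>1 else 'top0'
im,d,s=load(f); P=cloud('top',d)
x,y,z=P[...,0],P[...,1],P[...,2]
# bail
m=(z>.125)&(z<.165)&(y<.14)&(y>-.08)&(x>.35)&(x<.65)
c=P[m];print('bail n',len(c))
mu=c.mean(0);u,sv,vt=np.linalg.svd(c-mu);t=(c-mu)@vt[0];print('bail mid',mu+vt[0]*(t.max()+t.min())/2,'dir',vt[0],'len',np.ptp(t),'std',sv/len(c)**.5)
r=(z>.045)&(z<.075)&(y<.16)&(y>-.1)&(x>.35)&(x<.65)
rect=cv2.minAreaRect(P[r][:,:2].astype(np.float32));print('basket rim',rect,r.sum())
# dish
q=(z>.016)&(z<.03)&(np.hypot(x-.72,y-.06)<.09)
rr=cv2.minEnclosingCircle(P[q][:,:2].astype(np.float32));print('dish',rr,q.sum(), P[q].mean(0))
# prongs
q=(z>.225)&(z<.29)&(y<-.2)&(y>-.5)&(x>.4)&(x<.8)
n,l,st,cc=cv2.connectedComponentsWithStats(q.astype(np.uint8))
for i in range(1,n):
    if st[i,4]<10: continue
    p=P[l==i];print(st[i],p.min(0),p.max(0))
    for k in np.arange(p[:,0].min(),p[:,0].max(),.008):
        g=p[(p[:,0]>=k)&(p[:,0]<k+.008)]
        if len(g): print('   ',g.mean(0),len(g))
# sink rim
q=(z>.08)&(z<.1)&(y<-.12)&(y>-.55)&(x>.35)&(x<.8)
rect=cv2.minAreaRect(P[q][:,:2].astype(np.float32));print('sink',rect,q.sum())
E
python3 meas2.py
```

```text
bail n 355
bail mid [0.5166 0.0105 0.1446] dir [-0.954   0.2999  0.0001] len 0.2162481513108723 std [0.0625 0.0035 0.0032]
basket rim ((0.5165267586708069, 0.010420948266983032), (0.16644378006458282, 0.21592725813388824), 72.73760223388672) 523
dish ((0.7061663866043091, 0.07509274780750275), 0.08304258435964584) 295 [0.7273 0.0686 0.0213]
[446 174  55  70 857] [ 0.5424 -0.3894  0.2274] [ 0.7176 -0.2584  0.2855]
    [ 0.5464 -0.3073  0.2679] 13
    [ 0.5549 -0.3124  0.262 ] 11
    [ 0.562  -0.3484  0.2616] 20
    [ 0.5705 -0.3465  0.2568] 24
    [ 0.5785 -0.3376  0.2577] 24
    [ 0.5864 -0.3348  0.2617] 25
    [ 0.5945 -0.3436  0.2636] 25
    [ 0.602  -0.3341  0.269 ] 19
    [ 0.6103 -0.3352  0.2685] 26
    [ 0.6192 -0.3349  0.2677] 23
    [ 0.6267 -0.3319  0.2683] 20
    [ 0.6343 -0.3284  0.2678] 21
    [ 0.6423 -0.334   0.2682] 23
    [ 0.6503 -0.3295  0.2683] 21
    [ 0.6586 -0.3248  0.2679] 24
    [ 0.6669 -0.322   0.2682] 21
    [ 0.6757 -0.2963  0.2682] 41
    [ 0.6829 -0.2929  0.2687] 108
    [ 0.6902 -0.3161  0.2703] 144
    [ 0.6981 -0.3406  0.2767] 98
    [ 0.706  -0.3333  0.2704] 88
    [ 0.713  -0.3191  0.2669] 38
sink ((0.5880501866340637, -0.33985453844070435), (0.5209155678749084, 0.3352782726287842), 16.499467849731445) 1708
```

```bash
cat > wash.py <<'E'
from h import *
np.set_printoptions(precision=4,suppress=True)
im,d,s=load('top0'); P=cloud('top',d)
x,y,z=P[...,0],P[...,1],P[...,2]
q=(z>.235)&(z<.29)&(y<-.2)&(y>-.5)&(x>.52)&(x<.675)
c=P[q]
# split by v: use line through approx
lines=[]
n,l,st,cc=cv2.connectedComponentsWithStats(q.astype(np.uint8))
for i in range(1,n):
    if st[i,4]<20: continue
    p=P[l==i]
    lev=p[p[:,0]>.61]
    g=np.polyfit(lev[:,0],lev[:,1],1)
    print('prong n',len(p),'dy/dx',g[0],'y at x=.64',np.polyval(g,.64),p.min(0),p.max(0))
    k=np.array([1,g[0]])/np.hypot(1,g[0]); t=(p[:,:2]-[.64,np.polyval(g,.64)])@k
    for a in np.arange(-.11,.03,.005):
        w=(t>=a)&(t<a+.005)
        if w.any(): print('  t%.4f z %.4f xy'%(a+.0025,np.median(p[w,2])),p[w,:2].mean(0),w.sum())
# dish floor: not wood
hsv=cv2.cvtColor(im,cv2.COLOR_RGB2HSV)
m=(hsv[...,1]<60)&(np.hypot(x-.727,y-.065)<.08)
m=cv2.morphologyEx(m.astype(np.uint8),cv2.MORPH_OPEN,np.ones((3,3)))
cs,_=cv2.findContours(m,cv2.RETR_EXTERNAL,cv2.CHAIN_APPROX_NONE);cs=max(cs,key=cv2.contourArea)
e=cv2.fitEllipse(cs);print('dish ellipse',e,onz('top',[e[0]],.022))
q=(np.hypot(x-.727,y-.065)<.075)&(z>.002)
rim=P[q&(z>.018)&(z<.027)]
A=np.c_[2*rim[:,:2],np.ones(len(rim))];sol=np.linalg.lstsq(A,(rim[:,:2]**2).sum(1),rcond=None)[0];print('rim circ',sol[:2],np.sqrt(sol[2]+sol[0]**2+sol[1]**2),len(rim))
E
python3 wash.py
```

```text
prong n 185 dy/dx 0.21212386327169974 y at x=.64 -0.28825562025433193 [ 0.5424 -0.3127  0.2463] [ 0.6745 -0.2775  0.2751]
  t-0.0975 z 0.2682 xy [ 0.5446 -0.3085] 7
  t-0.0925 z 0.2676 xy [ 0.5489 -0.3057] 7
  t-0.0875 z 0.2608 xy [ 0.5543 -0.305 ] 7
  t-0.0825 z 0.2561 xy [ 0.5596 -0.3043] 6
  t-0.0775 z 0.2526 xy [ 0.5636 -0.3025] 5
  t-0.0725 z 0.2497 xy [ 0.569 -0.303] 7
  t-0.0675 z 0.2577 xy [ 0.5738 -0.3008] 7
  t-0.0625 z 0.2611 xy [ 0.5789 -0.301 ] 8
  t-0.0575 z 0.2640 xy [ 0.5832 -0.2991] 9
  t-0.0525 z 0.2672 xy [ 0.5886 -0.2994] 8
  t-0.0475 z 0.2674 xy [ 0.5936 -0.2982] 6
  t-0.0425 z 0.2680 xy [ 0.5983 -0.2965] 8
  t-0.0375 z 0.2695 xy [ 0.6031 -0.2952] 6
  t-0.0325 z 0.2694 xy [ 0.6083 -0.2945] 7
  t-0.0275 z 0.2672 xy [ 0.6132 -0.294 ] 7
  t-0.0225 z 0.2700 xy [ 0.6182 -0.293 ] 6
  t-0.0175 z 0.2669 xy [ 0.6228 -0.2912] 8
  t-0.0125 z 0.2683 xy [ 0.6281 -0.2904] 6
  t-0.0075 z 0.2667 xy [ 0.6334 -0.2903] 7
  t-0.0025 z 0.2688 xy [ 0.6375 -0.2879] 6
  t0.0025 z 0.2686 xy [ 0.6429 -0.2885] 7
  t0.0075 z 0.2671 xy [ 0.6476 -0.2868] 7
  t0.0125 z 0.2688 xy [ 0.6521 -0.28
[... 806 characters left out ...]
54] 6
  t-0.0225 z 0.2683 xy [ 0.618  -0.3742] 8
  t-0.0175 z 0.2674 xy [ 0.6227 -0.3737] 7
  t-0.0125 z 0.2669 xy [ 0.6281 -0.3733] 6
  t-0.0075 z 0.2687 xy [ 0.6322 -0.3715] 7
  t-0.0025 z 0.2676 xy [ 0.6376 -0.3706] 7
  t0.0025 z 0.2682 xy [ 0.6425 -0.3698] 8
  t0.0075 z 0.2669 xy [ 0.6474 -0.3688] 6
  t0.0125 z 0.2694 xy [ 0.6521 -0.3676] 7
  t0.0175 z 0.2677 xy [ 0.6573 -0.3667] 7
  t0.0225 z 0.2692 xy [ 0.6622 -0.3653] 7
  t0.0275 z 0.2678 xy [ 0.6667 -0.364 ] 6
  t0.0325 z 0.2683 xy [ 0.6716 -0.3634] 6
dish ellipse ((317.1201477050781, 190.5717315673828), (40.6358757019043, 42.422218322753906), 99.03235626220703) [[0.7228 0.062  0.022 ]]
rim circ [0.7223 0.0645] 0.0607939539607838 213
```

```bash
cat > plan.py <<'E'
from h import *
def plan(x,y,z,az):
    """rotate first (dr x total), then linear total in the rotated tool frame, cm"""
    s=get_state();R=s['tool_rot'];p=s['eef_pos']
    caz=np.degrees(np.arctan2(R[1,2],R[0,2]));d=(az-caz+180)%360-180
    tilt=R.T@np.array([0,0,-1.])
    a=np.radians(az);dx,dy=x-p[0],y-p[1]
    ly=-dx*np.sin(a)+dy*np.cos(a);lz=dx*np.cos(a)+dy*np.sin(a)
    print('t%.1f p %s az %.1f w %.1f mm F %s tilt %s| drx %.1f  lin(cm) [%.2f, %.2f, %.2f]'%(s['time'],p.round(4),caz,1e3*s['gripper_width'],s['ft_force'].round(1),tilt.round(3),-d,100*(p[2]-z),100*ly,100*lz))
    print(s['q'].round(2))
import sys
if __name__=='__main__': plan(*map(float,sys.argv[1:5]))
E
python3 plan.py .4785 .2291 .26 9.1
```

```text
t0.1 p [ 0.2771 -0.5598  0.2371] az -63.7 w 91.8 mm F [ 0.3 -0.2  0.1] tilt [1.    0.    0.001]| drx -72.8  lin(cm) [-2.29, 74.71, 32.36]
[ 1.01  0.44  0.03  1.57 -0.01  1.13 -0.08]
```

Emit:
carry_out([
  {"linear":[-1,0,0],"dr":[-8,0,0],"grip":9},
  {"linear":[-1,0,0],"dr":[-8,0,0],"grip":9},
  {"linear":[-1,0,0],"dr":[-8,0,0],"grip":9},
  {"linear":[0,0,0],"dr":[-8,0,0],"grip":9},
  {"linear":[0,0,0],"dr":[-8,0,0],"grip":9},
  {"linear":[0,0,0],"dr":[-8,0,0],"grip":9},
  {"linear":[0,0,0],"dr":[-8,0,0],"grip":9},
  {"linear":[0,0,0],"dr":[-8,0,0],"grip":9},
  {"linear":[0,0,0],"dr":[-8,0,0],"grip":9},
])

```text
time: 1.05
eef_pos: [0.2772, -0.5599, 0.2674]
tool_rot: [[-0.0, -0.151, 0.989], [0.001, 0.989, 0.151], [-1.0, 0.001, -0.0]]
ft_force: [-0.8, 0.6, -0.0]
gripper_width: 0.0903
```

```bash
python3 plan.py .4785 .2291 .26 9.1
```

```text
t1.1 p [ 0.2772 -0.5599  0.2674] az 8.7 w 90.3 mm F [-0.8  0.6 -0. ] tilt [ 1.    -0.001  0.   ]| drx -0.4  lin(cm) [0.74, 74.73, 32.36]
[ 1.19  0.43 -0.24  1.51  0.11  1.21  1.08]
```

Emit:
carry_out([
  {"linear":[0,3,1.3],"dr":[0,0,0],"grip":9},
  {"linear":[0,4,1.7],"dr":[0,0,0],"grip":9},
  {"linear":[0,4,1.7],"dr":[0,0,0],"grip":9},
  {"linear":[0,4,1.7],"dr":[0,0,0],"grip":9},
  {"linear":[0,4,1.7],"dr":[0,0,0],"grip":9},
  {"linear":[0,4,1.7],"dr":[0,0,0],"grip":9},
  {"linear":[0,4,1.7],"dr":[0,0,0],"grip":9},
  {"linear":[0,4,1.7],"dr":[0,0,0],"grip":9},
  {"linear":[0,4,1.7],"dr":[0,0,0],"grip":9},
  {"linear":[0,4,1.7],"dr":[0,0,0],"grip":9},
  {"linear":[0,4,1.7],"dr":[0,0,0],"grip":9},
  {"linear":[0,4,1.7],"dr":[0,0,0],"grip":9},
])

```text
time: 2.25
eef_pos: [0.407, -0.0644, 0.2678]
tool_rot: [[0.0, -0.145, 0.989], [-0.0, 0.989, 0.145], [-1.0, -0.0, 0.0]]
ft_force: [1.3, -0.5, 0.6]
gripper_width: 0.0901
```

```bash
python3 plan.py .4785 .2291 .26 9.1
```

```text
t2.2 p [ 0.407  -0.0644  0.2678] az 8.3 w 90.1 mm F [ 1.3 -0.5  0.6] tilt [ 1.  0. -0.]| drx -0.8  lin(cm) [0.78, 27.85, 11.70]
[ 0.59  0.11 -0.61  1.97  0.07  1.09  0.1 ]
```

Emit:
carry_out([
  {"linear":[0,4,1.7],"dr":[-0.8,0,0],"grip":9},
  {"linear":[0,4,1.7],"dr":[0,0,0],"grip":9},
  {"linear":[0,4,1.7],"dr":[0,0,0],"grip":9},
  {"linear":[0,4,1.7],"dr":[0,0,0],"grip":9},
  {"linear":[0,4,1.7],"dr":[0,0,0],"grip":9},
  {"linear":[0,4,1.7],"dr":[0,0,0],"grip":9},
  {"linear":[0,3.85,1.5],"dr":[0,0,0],"grip":9},
  {"linear":[0,0,0],"dr":[0,0,0],"grip":9},
])

```text
time: 3.05
eef_pos: [0.4782, 0.2336, 0.2677]
tool_rot: [[-0.001, -0.166, 0.986], [0.004, 0.986, 0.166], [-1.0, 0.004, 0.0]]
ft_force: [0.3, -0.1, 0.2]
gripper_width: 0.09
```

```bash
python3 plan.py .4785 .2291 .14 9.1; python3 -c "
from h import *
snap('wrist','w1')"
```

```text
t3.0 p [0.4782 0.2336 0.2677] az 9.5 w 90.0 mm F [ 0.3 -0.1  0.2] tilt [ 1.    -0.004 -0.   ]| drx 0.4  lin(cm) [12.77, -0.45, -0.04]
[ 0.02  0.36 -0.76  1.71  0.26  1.18 -0.64]
```

View pics/w1.png

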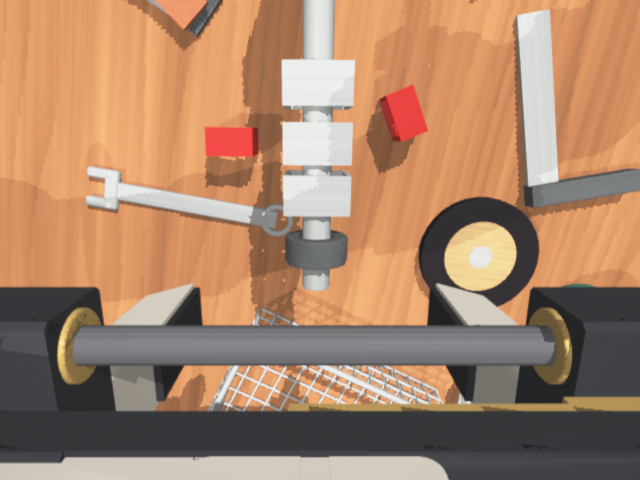

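```bash
python3 - <<'E'
from h import *
np.set_printoptions(precision=4,suppress=True)
im,d,s=load('w1');P=cloud('wrist',d,s)
V=im.max(2)
m=(P[...,2]>.145)&(P[...,2]<.175);m[300:]=0
dr=np.array([-.1584,.9874])
for nm,mm in (('dark',m&(V<100)),('bright',m&(V>=110))):
    n,l,st,cc=cv2.connectedComponentsWithStats(mm.astype(np.uint8))
    for i in range(1,n):
        if st[i,4]>60:
            p=P[l==i];print(nm,st[i],p.mean(0),'z',np.percentile(p[:,2],[5,50,95]))
# spacers: z>=.1605 , t profile
p=P[m];t=(p[:,:2]-[.5152,0])@dr;w=(p[:,:2]-[.5152,0])@np.array([dr[1],-dr[0]])
for k in np.arange(.2,.36,.002):
    q=(t>=k)&(t<k+.002)
    if q.any():print('%.3f %.3f %.3f %.3f'%(k+.001,w[q].min(),w[q].max(),np.median(p[q,2])))
E
```

```text
dark [285 230  62  38 712] [0.4733 0.2318 0.1581] z [0.148  0.1586 0.1643]
bright [  282     0    73   241 12467] [0.4674 0.3036 0.1602] z [0.1547 0.1612 0.1626]
bright [308 241  33  27 532] [0.4826 0.2319 0.1665] z [0.1642 0.1667 0.1681]
bright [289 254  58  38 626] [0.4823 0.2126 0.1572] z [0.1513 0.1574 0.1639]
0.207 -0.008 0.009 0.157
0.209 -0.008 0.010 0.157
0.211 -0.008 0.010 0.157
0.213 -0.008 0.010 0.157
0.215 -0.008 0.010 0.157
0.217 -0.008 0.009 0.157
0.219 -0.008 0.009 0.157
0.221 -0.006 0.008 0.158
0.223 -0.016 0.017 0.164
0.225 -0.018 0.020 0.165
0.227 -0.018 0.020 0.165
0.229 -0.018 0.020 0.165
0.231 -0.019 0.020 0.165
0.233 -0.019 0.021 0.165
0.235 -0.019 0.021 0.165
0.237 -0.019 0.021 0.165
0.239 -0.019 0.021 0.164
0.241 -0.018 0.020 0.159
0.243 -0.008 0.010 0.157
0.245 -0.008 0.010 0.157
0.247 -0.008 0.010 0.157
0.249 -0.008 0.010 0.157
0.251 -0.008 0.010 0.157
0.253 -0.008 0.009 0.157
0.255 -0.017 0.009 0.158
0.257 -0.019 0.021 0.162
0.259 -0.019 0.020 0.162
0.261 -0.019 0.021 0.162
0.263 -0.019 0.021 0.162
0.265 -0.019 0.021 0.162
0.267 -0.019 0.021 0.162
0.269 -0.
[... 440 characters left out ...]

0.305 -0.019 0.021 0.162
0.307 -0.019 0.021 0.162
0.309 -0.019 0.021 0.162
0.311 -0.019 0.021 0.161
0.313 -0.007 0.010 0.157
0.315 -0.007 0.010 0.157
0.317 -0.007 0.010 0.157
0.319 -0.019 0.021 0.158
0.321 -0.019 0.021 0.161
0.323 -0.019 0.021 0.162
0.325 -0.019 0.021 0.162
0.327 -0.019 0.021 0.161
0.329 -0.019 0.021 0.162
0.331 -0.019 0.021 0.162
0.333 -0.019 0.021 0.162
0.335 -0.019 0.021 0.162
0.337 -0.019 0.021 0.162
0.339 -0.019 0.021 0.162
0.341 -0.019 0.021 0.162
0.343 -0.019 0.021 0.162
0.345 -0.007 0.010 0.158
0.347 -0.007 0.010 0.157
0.349 -0.007 0.010 0.157
0.351 -0.007 0.010 0.157
0.353 -0.007 0.010 0.157
0.355 -0.007 0.009 0.157
0.357 -0.007 0.009 0.157
0.359 -0.007 0.009 0.157
```

Emit:
carry_out([
  {"linear":[0,-0.45,0.05],"dr":[0.4,0,0],"grip":7},
  {"linear":[3,0,0],"dr":[0,0,0],"grip":7},
  {"linear":[3,0,0],"dr":[0,0,0],"grip":7},
  {"linear":[3,0,0],"dr":[0,0,0],"grip":7},
  {"linear":[2,0,0],"dr":[0,0,0],"grip":7},
  {"linear":[1.7,0,0],"dr":[0,0,0],"grip":7},
  {"linear":[0,0,0],"dr":[0,0,0],"grip":7},
])

```text
time: 3.8
eef_pos: [0.4793, 0.2197, 0.1388]
tool_rot: [[-0.003, -0.149, 0.989], [-0.003, 0.989, 0.149], [-1.0, -0.002, -0.004]]
ft_force: [-0.6, -1.3, -0.4]
gripper_width: 0.07
```

```bash
python3 plan.py .4795 .2291 .14 9.1
```

```text
t3.8 p [0.4793 0.2197 0.1388] az 8.6 w 70.0 mm F [-0.6 -1.3 -0.4] tilt [1.    0.002 0.004]| drx -0.5  lin(cm) [-0.12, 0.93, 0.17]
[-0.02  0.48 -0.69  1.88  0.38  0.91 -0.75]
```

Emit:
carry_out([
  {"linear":[0,0,0],"dr":[0,0,0],"grip":7},
  {"linear":[0,0,0],"dr":[0,0,0],"grip":7},
  {"linear":[0,0,0],"dr":[0,0,0],"grip":7},
])

```text
time: 4.1
eef_pos: [0.4807, 0.2229, 0.1418]
tool_rot: [[0.002, -0.151, 0.988], [0.0, 0.988, 0.151], [-1.0, 0.0, 0.002]]
ft_force: [-0.2, -0.1, 0.5]
gripper_width: 0.0701
```

```bash
python3 plan.py .4795 .2291 .14 9.1
```

```text
t4.1 p [0.4807 0.2229 0.1418] az 8.7 w 70.1 mm F [-0.2 -0.1  0.5] tilt [ 1.    -0.    -0.002]| drx -0.4  lin(cm) [0.18, 0.63, -0.02]
[-0.03  0.48 -0.69  1.88  0.38  0.91 -0.75]
```

Emit:
carry_out([
  {"linear":[0.2,0.6,-0.05],"dr":[-0.4,0,0],"grip":6},
  {"linear":[0,0,0],"dr":[0,0,0],"grip":6},
  {"linear":[0,0,0],"dr":[0,0,0],"grip":6},
  {"linear":[0,0,0],"dr":[0,0,0],"grip":3},
  {"linear":[0,0,0],"dr":[0,0,0],"grip":3},
  {"linear":[0,0,0],"dr":[0,0,0],"grip":3},
  {"linear":[0,0,0],"dr":[0,0,0],"grip":3},
  {"linear":[0,0,0],"dr":[0,0,0],"grip":3},
])

```text
time: 4.9
eef_pos: [0.4788, 0.2288, 0.1387]
tool_rot: [[0.0, -0.159, 0.987], [0.0, 0.987, 0.159], [-1.0, -0.0, 0.0]]
ft_force: [1.2, -0.9, -0.9]
gripper_width: 0.039
```

```bash
python3 plan.py .4795 .2291 .14 9.1
```

```text
t4.9 p [0.4788 0.2288 0.1387] az 9.1 w 39.0 mm F [ 1.2 -0.9 -0.9] tilt [ 1.  0. -0.]| drx 0.0  lin(cm) [-0.13, 0.02, 0.07]
[-0.04  0.49 -0.69  1.88  0.39  0.91 -0.75]
```

Emit:
carry_out([
  {"linear":[-0.2,0,0],"dr":[0,0,0],"grip":3},
  {"linear":[0,-1,0],"dr":[0,0,0],"grip":3},
  {"linear":[0,-1.5,0],"dr":[0,0,0],"grip":3},
  {"linear":[0,-1.5,0],"dr":[0,0,0],"grip":3},
  {"linear":[0,-1.5,0],"dr":[0,0,0],"grip":3},
  {"linear":[0,-1,0],"dr":[0,0,0],"grip":3},
  {"linear":[0,-0.5,0],"dr":[0,0,0],"grip":3},
  {"linear":[0,0,0],"dr":[0,0,0],"grip":3},
  {"linear":[-1,0,0],"dr":[0,0,0],"grip":3},
  {"linear":[-2,0,0],"dr":[0,0,0],"grip":3},
  {"linear":[-2,0,0],"dr":[0,0,0],"grip":3},
  {"linear":[-1,0,0],"dr":[0,0,0],"grip":3},
])

```text
time: 6.1
eef_pos: [0.4903, 0.1612, 0.203]
tool_rot: [[0.002, -0.16, 0.987], [0.001, 0.987, 0.16], [-1.0, 0.001, 0.003]]
ft_force: [-0.1, -0.3, -1.4]
gripper_width: 0.0386
```

```bash
python3 plan.py .723 .063 .20 9.1;python3 -c "
from h import *
snap('wrist','w2')"
```

```text
t6.1 p [0.4903 0.1612 0.203 ] az 9.2 w 38.6 mm F [-0.1 -0.3 -1.4] tilt [ 1.    -0.001 -0.003]| drx 0.1  lin(cm) [0.30, -13.38, 21.43]
[ 0.14  0.39 -0.73  1.84  0.3   1.02 -0.56]
```

View pics/w2.png

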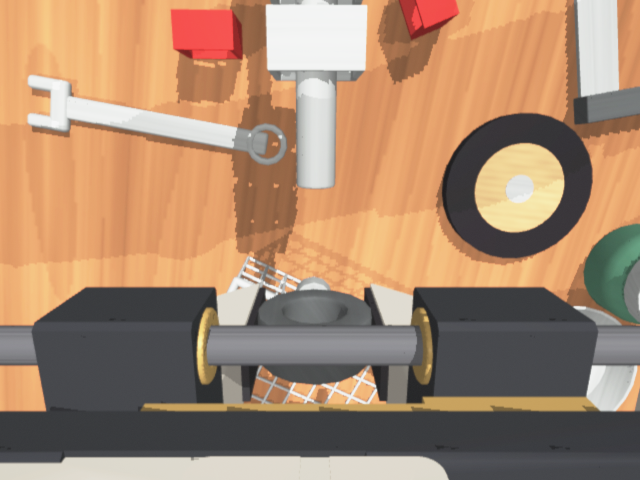

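Emit:
carry_out([
  {"linear":[0,-0.8,1.6],"dr":[0,0,0],"grip":3},
  {"linear":[0,-1.6,2.4],"dr":[0,0,0],"grip":3},
  {"linear":[0,-1.6,2.6],"dr":[0,0,0],"grip":3},
  {"linear":[0,-1.6,2.6],"dr":[0,0,0],"grip":3},
  {"linear":[0,-1.6,2.6],"dr":[0,0,0],"grip":3},
  {"linear":[0,-1.6,2.6],"dr":[0,0,0],"grip":3},
  {"linear":[0,-1.6,2.6],"dr":[0,0,0],"grip":3},
  {"linear":[0,-1.6,2.4],"dr":[0,0,0],"grip":3},
  {"linear":[0,-1.4,2],"dr":[0,0,0],"grip":3},
  {"linear":[0,0,0],"dr":[0,0,0],"grip":3},
  {"linear":[0,0,0],"dr":[0,0,0],"grip":3},
  {"linear":[0,0,0],"dr":[0,0,0],"grip":3},
])

```text
time: 7.35
eef_pos: [0.7215, 0.0626, 0.2004]
tool_rot: [[-0.001, -0.16, 0.987], [0.001, 0.987, 0.16], [-1.0, 0.001, -0.001]]
ft_force: [0.5, -0.2, -1.2]
gripper_width: 0.0387
```

```bash
python3 plan.py .723 .063 .06 9.1;python3 -c "
from h import *
snap('scene','s3')
im=cv2.imread('pics/s3.png');cv2.imwrite('pics/s3c.png',cv2.resize(im[150:400,130:330],None,fx=2.4,fy=2.4))"
```

```text
t7.3 p [0.7215 0.0626 0.2004] az 9.2 w 38.7 mm F [ 0.5 -0.2 -1.2] tilt [ 1.    -0.001  0.001]| drx 0.1  lin(cm) [14.04, 0.01, 0.15]
[ 0.18  0.71 -0.62  1.3   0.41  1.26 -0.29]
```

View pics/s3c.png

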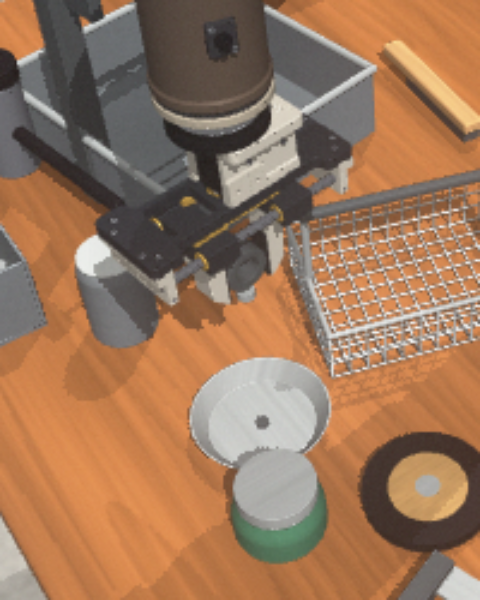

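Emit:
carry_out([
  {"linear":[2,0,0],"dr":[0,0,0],"grip":3},
  {"linear":[3,0,0.1],"dr":[0,0,0],"grip":3},
  {"linear":[3,0,0],"dr":[0,0,0],"grip":3},
  {"linear":[3,0,0],"dr":[0,0,0],"grip":3},
  {"linear":[2,0,0],"dr":[0,0,0],"grip":3},
  {"linear":[1,0,0],"dr":[0,0,0],"grip":3},
  {"linear":[0,0,0],"dr":[0,0,0],"grip":3},
  {"linear":[0,0,0],"dr":[0,0,0],"grip":3},
  {"linear":[0,0,0],"dr":[0,0,0],"grip":3},
])

```text
time: 8.3
eef_pos: [0.7243, 0.062, 0.0625]
tool_rot: [[0.002, -0.159, 0.987], [0.0, 0.987, 0.159], [-1.0, 0.0, 0.002]]
ft_force: [-0.3, 0.1, -1.2]
gripper_width: 0.039
```

```bash
python3 plan.py .723 .063 .04 9.1
```

```text
t8.3 p [0.7243 0.062  0.0625] az 9.1 w 39.0 mm F [-0.3  0.1 -1.2] tilt [ 1.    -0.    -0.002]| drx 0.0  lin(cm) [2.25, 0.12, -0.11]
[ 0.16  0.83 -0.57  1.42  0.49  1.03 -0.35]
```

Emit:
carry_out([
  {"linear":[0.5,0,0],"dr":[0,0,0],"grip":3},
  {"linear":[0.5,0,0],"dr":[0,0,0],"grip":3},
  {"linear":[0.4,0,0],"dr":[0,0,0],"grip":3},
  {"linear":[0.3,0,0],"dr":[0,0,0],"grip":3},
  {"linear":[0.3,0,0],"dr":[0,0,0],"grip":3},
  {"linear":[0,0,0],"dr":[0,0,0],"grip":3},
  {"linear":[0,0,0],"dr":[0,0,0],"grip":3},
])

```text
time: 9.0
eef_pos: [0.7234, 0.0616, 0.0407]
tool_rot: [[-0.0, -0.159, 0.987], [0.0, 0.987, 0.159], [-1.0, 0.0, -0.0]]
ft_force: [-0.8, 0.1, -0.7]
gripper_width: 0.0388
```

```bash
python3 plan.py .723 .063 .04 9.1;python3 -c "
from h import *
snap('scene','s4')
im=cv2.imread('pics/s4.png');cv2.imwrite('pics/s4c.png',cv2.resize(im[250:400,180:330],None,fx=4,fy=4))"
```

```text
t9.0 p [0.7234 0.0616 0.0407] az 9.1 w 38.8 mm F [-0.8  0.1 -0.7] tilt [ 1. -0.  0.]| drx 0.0  lin(cm) [0.07, 0.14, -0.02]
[ 0.16  0.85 -0.56  1.44  0.5   1.   -0.36]
```

View pics/s4c.png

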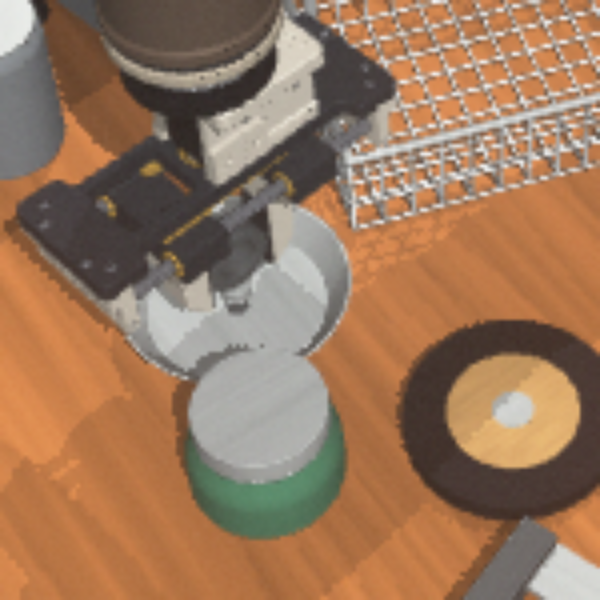

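Emit:
carry_out([
  {"linear":[0.3,0,0],"dr":[0,0,0],"grip":3},
  {"linear":[0,0,0],"dr":[0,0,0],"grip":3},
  {"linear":[0,0,0],"dr":[0,0,0],"grip":5},
  {"linear":[0,0,0],"dr":[0,0,0],"grip":6},
  {"linear":[0,0,0],"dr":[0,0,0],"grip":6},
  {"linear":[0,0,0],"dr":[0,0,0],"grip":6},
  {"linear":[-2,0,0],"dr":[0,0,0],"grip":6},
  {"linear":[-4,0,0],"dr":[0,0,0],"grip":6},
  {"linear":[-4,0,0],"dr":[0,0,0],"grip":6},
  {"linear":[-4,0,0],"dr":[0,0,0],"grip":6},
  {"linear":[-3,0,0],"dr":[0,0,0],"grip":6},
  {"linear":[0,0,0],"dr":[0,0,0],"grip":6},
])

```text
time: 10.25
eef_pos: [0.7256, 0.0627, 0.2136]
tool_rot: [[0.008, -0.159, 0.987], [0.002, 0.987, 0.159], [-1.0, 0.0, 0.008]]
ft_force: [0.9, 1.0, 0.1]
gripper_width: 0.0601
```

```bash
python3 -c "
from h import *
snap('scene','s5');snap('top','t5')
im=cv2.imread('pics/s5.png');cv2.imwrite('pics/s5c.png',cv2.resize(im[250:400,180:330],None,fx=4,fy=4))"; python3 meas2.py t5 | grep -E 'bail|basket'; python3 plan.py .4736 .265 .2 9.1
```

```text
bail n 326
bail mid [0.5095 0.0128 0.1445] dir [-0.9546  0.298   0.0023] len 0.20142225553146204 std [0.0571 0.0035 0.003 ]
basket rim ((0.5166105031967163, 0.010480932891368866), (0.1658399999141693, 0.2165227234363556), 72.64575958251953) 408
t10.3 p [0.7236 0.0616 0.2084] az 9.1 w 60.2 mm F [ 0.5 -0.  -1.2] tilt [ 1.     0.    -0.001]| drx 0.0  lin(cm) [0.84, 24.04, -21.47]
[ 0.18  0.7  -0.62  1.28  0.4   1.28 -0.28]
```

View pics/s5c.png

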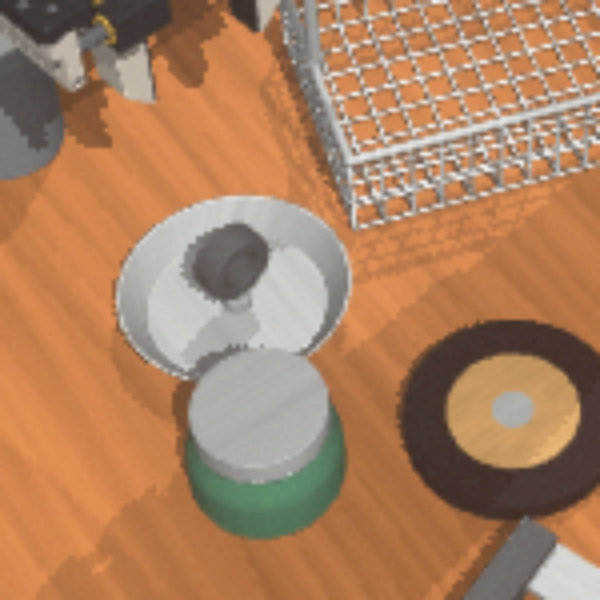

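Emit:
carry_out([
  {"linear":[0,1.5,-1.5],"dr":[0,0,0],"grip":6},
  {"linear":[0,3,-2.7],"dr":[0,0,0],"grip":6},
  {"linear":[0,3,-2.7],"dr":[0,0,0],"grip":6},
  {"linear":[0,3,-2.7],"dr":[0,0,0],"grip":6},
  {"linear":[0,3,-2.7],"dr":[0,0,0],"grip":6},
  {"linear":[0,3,-2.7],"dr":[0,0,0],"grip":6},
  {"linear":[0,3,-2.7],"dr":[0,0,0],"grip":6},
  {"linear":[0,3,-2.3],"dr":[0,0,0],"grip":6},
  {"linear":[0,1.5,-1.4],"dr":[0,0,0],"grip":6},
  {"linear":[0,0,0],"dr":[0,0,0],"grip":6},
  {"linear":[0,0,0],"dr":[0,0,0],"grip":6},
  {"linear":[0,0,0],"dr":[0,0,0],"grip":6},
])

```text
time: 11.55
eef_pos: [0.4747, 0.2632, 0.2068]
tool_rot: [[-0.001, -0.157, 0.988], [-0.001, 0.988, 0.157], [-1.0, -0.001, -0.001]]
ft_force: [-0.5, -0.6, 0.6]
gripper_width: 0.0601
```

```bash
python3 plan.py .4737 .2653 .134 9.1
```

```text
t11.6 p [0.4747 0.2632 0.2068] az 9.0 w 60.1 mm F [-0.5 -0.6  0.6] tilt [1.    0.001 0.001]| drx -0.1  lin(cm) [7.28, 0.23, -0.07]
[-0.07  0.43 -0.73  1.77  0.32  1.07 -0.75]
```

Emit:
carry_out([
  {"linear":[1,0.2,-0.05],"dr":[0,0,0],"grip":6},
  {"linear":[2,0,0],"dr":[0,0,0],"grip":6},
  {"linear":[2,0,0],"dr":[0,0,0],"grip":6},
  {"linear":[1.5,0,0],"dr":[0,0,0],"grip":6},
  {"linear":[0.7,0,0],"dr":[0,0,0],"grip":6},
  {"linear":[0,0,0],"dr":[0,0,0],"grip":6},
  {"linear":[0,0,0],"dr":[0,0,0],"grip":6},
  {"linear":[0,0,0],"dr":[0,0,0],"grip":6},
])

```text
time: 12.35
eef_pos: [0.4736, 0.2668, 0.1365]
tool_rot: [[0.001, -0.159, 0.987], [0.001, 0.987, 0.159], [-1.0, 0.001, 0.001]]
ft_force: [-0.1, 0.3, 0.1]
gripper_width: 0.06
```

```bash
python3 plan.py .4737 .2653 .134 9.1
```

```text
t12.3 p [0.4736 0.2668 0.1365] az 9.1 w 60.0 mm F [-0.1  0.3  0.1] tilt [ 1.    -0.001 -0.001]| drx 0.0  lin(cm) [0.25, -0.15, -0.02]
[-0.11  0.51 -0.69  1.85  0.4   0.92 -0.83]
```

Emit:
carry_out([
  {"linear":[0.1,-0.2,0],"dr":[0,0,0],"grip":6},
  {"linear":[0,0,0],"dr":[0,0,0],"grip":5},
  {"linear":[0,0,0],"dr":[0,0,0],"grip":3},
  {"linear":[0,0,0],"dr":[0,0,0],"grip":3},
  {"linear":[0,0,0],"dr":[0,0,0],"grip":3},
  {"linear":[0,0,0],"dr":[0,0,0],"grip":3},
  {"linear":[0,0,0],"dr":[0,0,0],"grip":3},
  {"linear":[-0.3,0,0],"dr":[0,0,0],"grip":3},
  {"linear":[-0.4,0,0],"dr":[0,0,0],"grip":3},
  {"linear":[0,0,0],"dr":[0,0,0],"grip":3},
])

```text
time: 13.35
eef_pos: [0.4737, 0.2647, 0.1423]
tool_rot: [[0.001, -0.159, 0.987], [0.0, 0.987, 0.159], [-1.0, 0.0, 0.001]]
ft_force: [-0.9, 1.5, -1.3]
gripper_width: 0.0396
```

```bash
python3 plan.py .4737 .2653 .134 9.1
```

```text
t13.3 p [0.4737 0.2647 0.1423] az 9.1 w 39.6 mm F [-0.9  1.5 -1.3] tilt [ 1.    -0.    -0.001]| drx 0.0  lin(cm) [0.83, 0.06, 0.01]
[-0.1   0.5  -0.69  1.85  0.39  0.93 -0.82]
```

Emit:
carry_out([
  {"linear":[0,-1,0],"dr":[0,0,0],"grip":3},
  {"linear":[0,-1.5,0],"dr":[0,0,0],"grip":3},
  {"linear":[0,-2,0],"dr":[0,0,0],"grip":3},
  {"linear":[0,-2,0],"dr":[0,0,0],"grip":3},
  {"linear":[0,-2,0],"dr":[0,0,0],"grip":3},
  {"linear":[0,-1.5,0],"dr":[0,0,0],"grip":3},
  {"linear":[0,-1,0],"dr":[0,0,0],"grip":3},
  {"linear":[-1,0,0],"dr":[8,0,0],"grip":3},
  {"linear":[-2,0,0],"dr":[8,0,0],"grip":3},
  {"linear":[-1,0,0],"dr":[8,0,0],"grip":3},
  {"linear":[0,0,0],"dr":[2.5,0,0],"grip":3},
  {"linear":[0,0,0],"dr":[0,0,0],"grip":3},
])

```text
time: 14.55
eef_pos: [0.4911, 0.1559, 0.1821]
tool_rot: [[0.001, 0.299, 0.954], [0.0, 0.954, -0.299], [-1.0, 0.0, 0.001]]
ft_force: [-0.6, 0.3, -1.0]
gripper_width: 0.0398
```

```bash
python3 -c "
from h import *
snap('top','t6');snap('wrist','w6')
"; python3 meas2.py t6 | grep -E 'bail|basket'; python3 plan.py .4893 .0736 .15 -17.4
```

```text
bail n 273
bail mid [0.538  0.0037 0.1445] dir [-0.9554  0.2953  0.0023] len 0.17066857120664955 std [0.0488 0.0034 0.0031]
basket rim ((0.518954873085022, 0.009707525372505188), (0.1657334864139557, 0.21124672889709473), 72.6594467163086) 336
t14.7 p [0.4908 0.1557 0.1815] az -17.2 w 39.8 mm F [-1.  -0.7 -0.6] tilt [1. 0. 0.]| drx 0.2  lin(cm) [3.15, -7.88, 2.32]
[ 0.06  0.39 -0.61  1.87  0.27  0.96 -0.97]
```

View pics/w6.png

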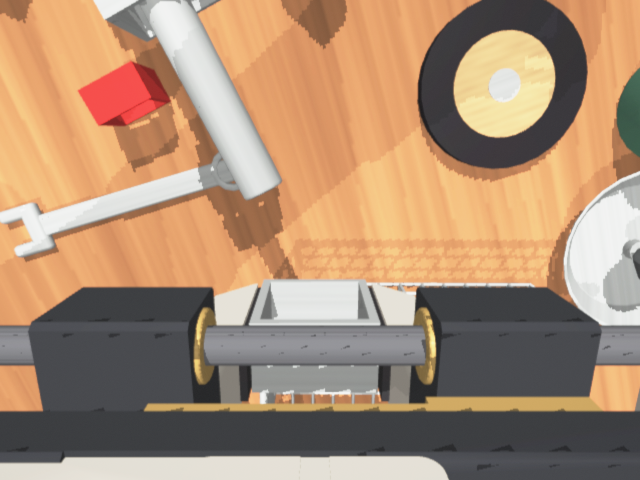

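Emit:
carry_out([
  {"linear":[0,-1.9,0.6],"dr":[0,0,0],"grip":3},
  {"linear":[0,-2.5,0.7],"dr":[0,0,0],"grip":3},
  {"linear":[0,-2.2,0.6],"dr":[0,0,0],"grip":3},
  {"linear":[0,-1.3,0.4],"dr":[0,0,0],"grip":3},
  {"linear":[0,0,0],"dr":[0,0,0],"grip":3},
  {"linear":[1,0,0],"dr":[0,0,0],"grip":3},
  {"linear":[2,0,0],"dr":[0,0,0],"grip":3},
  {"linear":[2,0,0],"dr":[0,0,0],"grip":3},
  {"linear":[1,0,0],"dr":[0,0,0],"grip":3},
  {"linear":[0,0,0],"dr":[0,0,0],"grip":3},
  {"linear":[0,0,0],"dr":[0,0,0],"grip":3},
])

```text
time: 15.75
eef_pos: [0.4895, 0.0745, 0.1219]
tool_rot: [[-0.0, 0.297, 0.955], [0.0, 0.955, -0.297], [-1.0, 0.0, -0.0]]
ft_force: [0.5, -0.7, -1.0]
gripper_width: 0.0399
```

```bash
python3 plan.py .4893 .0736 .04 -17.4; python3 -c "
from h import *
snap('scene','s6')
im=cv2.imread('pics/s6.png');cv2.imwrite('pics/s6c.png',cv2.resize(im[150:330,220:420],None,fx=4,fy=3.3))"
```

```text
t15.8 p [0.4895 0.0745 0.1219] az -17.3 w 39.9 mm F [ 0.5 -0.7 -1. ] tilt [ 1. -0.  0.]| drx 0.1  lin(cm) [8.19, -0.09, 0.01]
[ 0.18  0.43 -0.57  1.99  0.31  0.81 -0.87]
```

View pics/s6c.png

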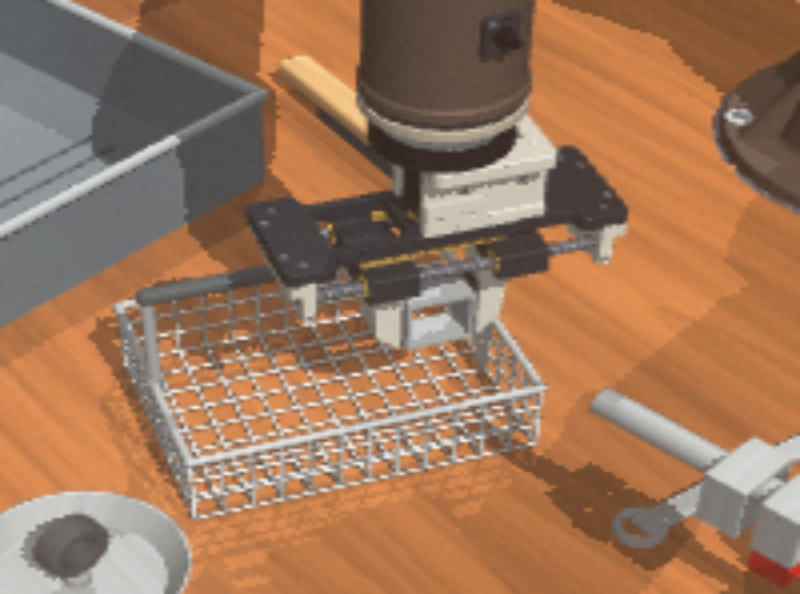

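Emit:
carry_out([
  {"linear":[1.5,-0.1,0],"dr":[0,0,0],"grip":3},
  {"linear":[2,0,0],"dr":[0,0,0],"grip":3},
  {"linear":[2,0,0],"dr":[0,0,0],"grip":3},
  {"linear":[1.5,0,0],"dr":[0,0,0],"grip":3},
  {"linear":[0.7,0,0],"dr":[0,0,0],"grip":3},
  {"linear":[0,0,0],"dr":[0,0,0],"grip":3},
  {"linear":[0,0,0],"dr":[0,0,0],"grip":3},
])

```text
time: 16.5
eef_pos: [0.4896, 0.0729, 0.0455]
tool_rot: [[0.001, 0.298, 0.954], [0.0, 0.954, -0.298], [-1.0, 0.001, 0.001]]
ft_force: [0.4, 0.5, -0.4]
gripper_width: 0.0399
```

Emit:
carry_out([
  {"linear":[0,0,0],"dr":[0,0,0],"grip":4.5},
  {"linear":[0,0,0],"dr":[0,0,0],"grip":5.5},
  {"linear":[0,0,0],"dr":[0,0,0],"grip":5.5},
  {"linear":[0,0,0],"dr":[0,0,0],"grip":5.5},
  {"linear":[-1.5,0,0],"dr":[0,0,0],"grip":5.5},
  {"linear":[-3,0,0],"dr":[0,0,0],"grip":5.5},
  {"linear":[-4,0,0],"dr":[0,0,0],"grip":5.5},
  {"linear":[-4,0,0],"dr":[0,0,0],"grip":5.5},
  {"linear":[-4,0,0],"dr":[0,0,0],"grip":5.5},
  {"linear":[0,0,0],"dr":[0,0,0],"grip":5.5},
])

```text
time: 17.5
eef_pos: [0.4917, 0.0738, 0.2148]
tool_rot: [[0.009, 0.298, 0.954], [0.001, 0.954, -0.298], [-1.0, 0.004, 0.008]]
ft_force: [-0.2, 0.1, -0.4]
gripper_width: 0.055
```

```bash
python3 plan.py .4689 .2952 .20 9.1; python3 -c "
from h import *
snap('scene','s7')
im=cv2.imread('pics/s7.png');cv2.imwrite('pics/s7c.png',cv2.resize(im[200:360,220:480],None,fx=3,fy=3))"
```

```text
t17.5 p [0.4917 0.0738 0.2148] az -17.4 w 55.0 mm F [-0.2  0.1 -0.4] tilt [ 1.    -0.004 -0.008]| drx -26.5  lin(cm) [1.48, 22.22, 1.25]
[ 0.24  0.31 -0.62  1.88  0.22  1.01 -0.78]
```

View pics/s7c.png

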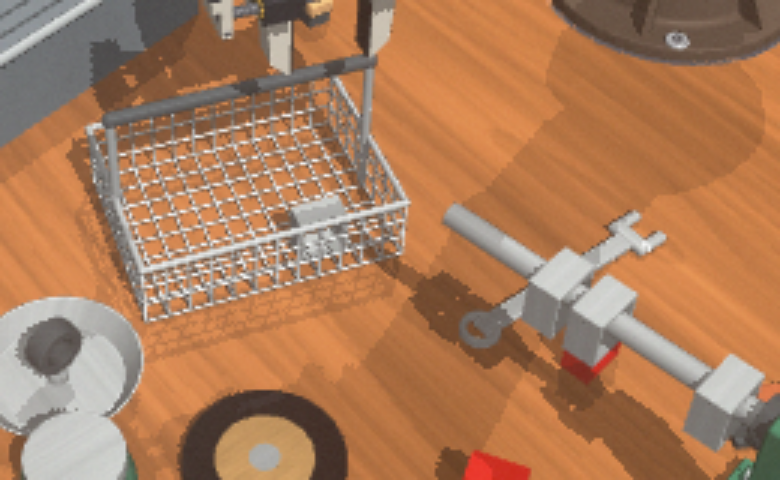

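Emit:
carry_out([
  {"linear":[0,0,0],"dr":[-8,0,0],"grip":6},
  {"linear":[0,0,0],"dr":[-8,0,0],"grip":6},
  {"linear":[0,0,0],"dr":[-8,0,0],"grip":6},
  {"linear":[0,1.3,0.1],"dr":[-2.5,0,0],"grip":6},
  {"linear":[0,3.5,0.2],"dr":[0,0,0],"grip":6},
  {"linear":[0,4,0.2],"dr":[0,0,0],"grip":6},
  {"linear":[0,4,0.2],"dr":[0,0,0],"grip":6},
  {"linear":[0,4,0.3],"dr":[0,0,0],"grip":6},
  {"linear":[0,3.7,0.2],"dr":[0,0,0],"grip":6},
  {"linear":[0,1.8,0.1],"dr":[0,0,0],"grip":6},
  {"linear":[0,0,0],"dr":[0,0,0],"grip":6},
  {"linear":[0,0,0],"dr":[0,0,0],"grip":6},
])

```text
time: 18.75
eef_pos: [0.4663, 0.2952, 0.2089]
tool_rot: [[-0.001, -0.159, 0.987], [-0.001, 0.987, 0.159], [-1.0, -0.001, -0.001]]
ft_force: [0.2, 0.1, -0.2]
gripper_width: 0.0599
```

Emit:
carry_out([
  {"linear":[0,0,0],"dr":[0,0,0],"grip":6},
  {"linear":[0,0,0],"dr":[0,0,0],"grip":6},
])

```text
time: 18.95
eef_pos: [0.4674, 0.2936, 0.2095]
tool_rot: [[-0.0, -0.157, 0.988], [-0.001, 0.988, 0.157], [-1.0, -0.001, -0.0]]
ft_force: [-1.0, -0.0, -0.7]
gripper_width: 0.0599
```

```bash
cat > prof.py <<'E'
from h import *
import sys
im,d,s=snap('wrist',sys.argv[1]);P=cloud('wrist',d,s)
dr=np.array([-.1584,.9874]);p=P[:300].reshape(-1,3)
p=p[(p[:,2]>.145)&(p[:,2]<.175)]
t=(p[:,:2]-[.5162,0])@dr;w=(p[:,:2]-[.5162,0])@np.array([dr[1],-dr[0]])
k=np.arange(.2,.46,.001)
on=[((t>=a)&(t<a+.001)&(abs(w)>.013)&(abs(w)<.03)).sum()>3 for a in k]
on=np.array([0]+[int(o) for o in on]+[0]);st=np.where(np.diff(on)==1)[0];en=np.where(np.diff(on)==-1)[0]
for a,b in zip(st,en): 
    tc=(k[a]+k[b-1]+.001)/2; print('seg %.3f-%.3f c %.4f -> xy %.4f %.4f'%(k[a],k[b-1]+.001,tc,.5162-.1584*tc,.9874*tc), 'w',np.percentile(w[(t>k[a])&(t<k[b-1])],[1,99]).round(4))
E
python3 plan.py .4688 .2957 .134 9.1; python3 prof.py w8
```

```text
t18.9 p [0.4674 0.2936 0.2095] az 9.0 w 59.9 mm F [-1.  -0.  -0.7] tilt [1.    0.001 0.   ]| drx -0.1  lin(cm) [7.55, 0.19, 0.18]
[-0.13  0.44 -0.73  1.75  0.33  1.08 -0.81]
seg 0.287-0.311 c 0.2990 -> xy 0.4688 0.2952 w [-0.0197  0.0195]
seg 0.319-0.344 c 0.3315 -> xy 0.4637 0.3273 w [-0.0197  0.0195]
seg 0.410-0.419 c 0.4145 -> xy 0.4505 0.4093 w [-0.0196  0.0196]
```

Emit:
carry_out([
  {"linear":[1,0.2,0.15],"dr":[0,0,0],"grip":6},
  {"linear":[2,0,0],"dr":[0,0,0],"grip":6},
  {"linear":[2,0,0],"dr":[0,0,0],"grip":6},
  {"linear":[1.5,0,0],"dr":[0,0,0],"grip":6},
  {"linear":[0.9,0,0],"dr":[0,0,0],"grip":6},
  {"linear":[0,0,0],"dr":[0,0,0],"grip":6},
  {"linear":[0,0,0],"dr":[0,0,0],"grip":6},
  {"linear":[0,0,0],"dr":[0,0,0],"grip":6},
])

```text
time: 19.8
eef_pos: [0.4686, 0.2975, 0.1365]
tool_rot: [[0.001, -0.159, 0.987], [0.001, 0.987, 0.159], [-1.0, 0.001, 0.001]]
ft_force: [-0.4, -0.2, 0.0]
gripper_width: 0.0597
```

```bash
python3 plan.py .4688 .2952 .134 9.1
```

```text
t19.8 p [0.4686 0.2975 0.1365] az 9.1 w 59.7 mm F [-0.4 -0.2  0. ] tilt [ 1.    -0.001 -0.001]| drx 0.0  lin(cm) [0.25, -0.23, -0.02]
[-0.17  0.53 -0.69  1.82  0.41  0.94 -0.88]
```

Emit:
carry_out([
  {"linear":[0.1,-0.2,0],"dr":[0,0,0],"grip":6},
  {"linear":[0,0,0],"dr":[0,0,0],"grip":5},
  {"linear":[0,0,0],"dr":[0,0,0],"grip":3},
  {"linear":[0,0,0],"dr":[0,0,0],"grip":3},
  {"linear":[0,0,0],"dr":[0,0,0],"grip":3},
  {"linear":[0,0,0],"dr":[0,0,0],"grip":3},
  {"linear":[0,0,0],"dr":[0,0,0],"grip":3},
  {"linear":[-0.3,0,0],"dr":[0,0,0],"grip":3},
  {"linear":[-0.3,0,0],"dr":[0,0,0],"grip":3},
  {"linear":[0,0,0],"dr":[0,0,0],"grip":3},
  {"linear":[0,-1,0],"dr":[0,0,0],"grip":3},
])

```text
time: 20.9
eef_pos: [0.4697, 0.2864, 0.141]
tool_rot: [[0.0, -0.161, 0.987], [0.001, 0.987, 0.161], [-1.0, 0.001, 0.0]]
ft_force: [0.1, 0.2, -1.2]
gripper_width: 0.0397
```

Emit:
carry_out([
  {"linear":[0,-1.5,0],"dr":[0,0,0],"grip":3},
  {"linear":[0,-2,0],"dr":[0,0,0],"grip":3},
  {"linear":[0,-2.5,0],"dr":[0,0,0],"grip":3},
  {"linear":[0,-2.5,0],"dr":[0,0,0],"grip":3},
  {"linear":[0,-2.5,0],"dr":[0,0,0],"grip":3},
  {"linear":[0,-1.5,0],"dr":[0,0,0],"grip":3},
  {"linear":[0,-1,0],"dr":[0,0,0],"grip":3},
  {"linear":[-1,0,0],"dr":[8,0,0],"grip":3},
  {"linear":[-2,0,0],"dr":[8,0,0],"grip":3},
  {"linear":[-2,0,0],"dr":[8,0,0],"grip":3},
  {"linear":[0,0,0],"dr":[2.5,0,0],"grip":3},
  {"linear":[0,0,0],"dr":[0,0,0],"grip":3},
])

```text
time: 22.1
eef_pos: [0.4917, 0.1525, 0.1913]
tool_rot: [[0.001, 0.298, 0.955], [0.0, 0.955, -0.298], [-1.0, 0.001, 0.001]]
ft_force: [0.2, 0.4, -1.3]
gripper_width: 0.0399
```

```bash
python3 -c "
from h import *
snap('top','t9');snap('wrist','w9')
"; python3 meas2.py t9 | grep -E 'bail|basket'; python3 plan.py .5751 .0466 .19 -17.4
```

```text
bail n 308
bail mid [ 0.5284 -0.0195  0.1449] dir [-0.9528  0.3035  0.0014] len 0.19242466299455585 std [0.0546 0.0035 0.0031]
basket rim ((0.5174161195755005, -0.015818461775779724), (0.1651618629693985, 0.2163044512271881), 72.66754913330078) 306
t22.2 p [0.4912 0.1521 0.1904] az -17.2 w 39.7 mm F [-0.3 -0.4 -0.9] tilt [1. 0. 0.]| drx 0.2  lin(cm) [0.04, -7.56, 11.16]
[ 0.07  0.38 -0.62  1.86  0.26  0.98 -0.96]
```

View pics/w9.png

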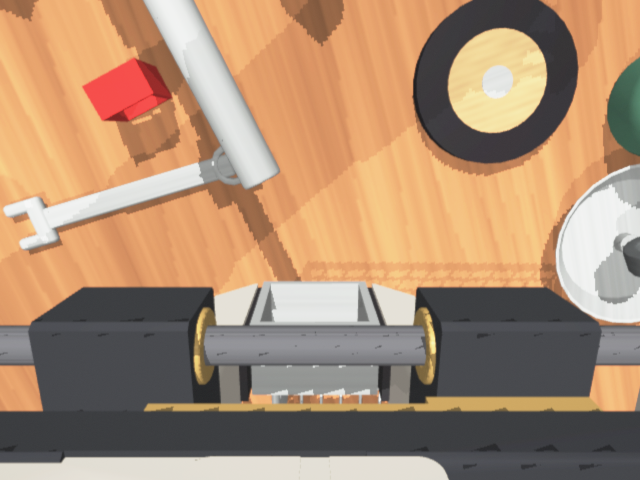

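```bash
python3 -c "
from h import *
snap('top','t9b')
"; python3 meas2.py t9b | grep -E 'bail|basket'; python3 plan.py .5755 .0201 .19 -17.5
```

```text
bail n 308
bail mid [ 0.528  -0.0194  0.1448] dir [-0.9528  0.3035  0.0005] len 0.19231105237189192 std [0.0545 0.0035 0.003 ]
basket rim ((0.5176087617874146, -0.015860483050346375), (0.16506847739219666, 0.21698443591594696), 72.80643463134766) 312
t22.2 p [0.4911 0.152  0.1903] az -17.2 w 39.7 mm F [ 0.1 -0.4 -1.8] tilt [1.    0.    0.001]| drx 0.3  lin(cm) [0.03, -10.05, 12.01]
[ 0.07  0.38 -0.62  1.86  0.26  0.98 -0.96]
```

Emit:
carry_out([
  {"linear":[0,-1.8,1.9],"dr":[0.2,0,0],"grip":3},
  {"linear":[0,-2.5,2.7],"dr":[0,0,0],"grip":3},
  {"linear":[0,-2.7,3],"dr":[0,0,0],"grip":3},
  {"linear":[0,-2,2.5],"dr":[0,0,0],"grip":3},
  {"linear":[0,-1.1,1.8],"dr":[0,0,0],"grip":3},
  {"linear":[0,0,0],"dr":[0,0,0],"grip":3},
  {"linear":[1,0,0],"dr":[0,0,0],"grip":3},
  {"linear":[2,0,0],"dr":[0,0,0],"grip":3},
  {"linear":[2,0,0],"dr":[0,0,0],"grip":3},
  {"linear":[1,0,0],"dr":[0,0,0],"grip":3},
  {"linear":[0,0,0],"dr":[0,0,0],"grip":3},
  {"linear":[0,0,0],"dr":[0,0,0],"grip":3},
])

```text
time: 23.45
eef_pos: [0.5745, 0.0206, 0.131]
tool_rot: [[-0.0, 0.301, 0.954], [0.0, 0.954, -0.301], [-1.0, 0.0, -0.0]]
ft_force: [-0.7, 0.2, -0.1]
gripper_width: 0.0394
```

```bash
python3 plan.py .5755 .0201 .045 -17.5
```

```text
t23.4 p [0.5745 0.0206 0.131 ] az -17.5 w 39.4 mm F [-0.7  0.2 -0.1] tilt [ 1. -0.  0.]| drx 0.0  lin(cm) [8.60, -0.02, 0.11]
[ 0.25  0.53 -0.54  1.79  0.33  0.92 -0.73]
```

Emit:
carry_out([
  {"linear":[1.5,0,0],"dr":[0,0,0],"grip":3},
  {"linear":[2,0,0],"dr":[0,0,0],"grip":3},
  {"linear":[2,0,0],"dr":[0,0,0],"grip":3},
  {"linear":[1.8,0,0],"dr":[0,0,0],"grip":3},
  {"linear":[1,0,0],"dr":[0,0,0],"grip":3},
  {"linear":[0,0,0],"dr":[0,0,0],"grip":3},
  {"linear":[0,0,0],"dr":[0,0,0],"grip":3},
  {"linear":[0,0,0],"dr":[0,0,0],"grip":3},
])

```text
time: 24.25
eef_pos: [0.5753, 0.02, 0.0486]
tool_rot: [[0.002, 0.302, 0.953], [0.0, 0.953, -0.302], [-1.0, 0.001, 0.001]]
ft_force: [1.0, 1.1, -0.9]
gripper_width: 0.0399
```

Emit:
carry_out([
  {"linear":[0,0,0],"dr":[0,0,0],"grip":4.5},
  {"linear":[0,0,0],"dr":[0,0,0],"grip":5.5},
  {"linear":[0,0,0],"dr":[0,0,0],"grip":5.5},
  {"linear":[0,0,0],"dr":[0,0,0],"grip":5.5},
  {"linear":[-1.5,0,0],"dr":[0,0,0],"grip":5.5},
  {"linear":[-3,0,0],"dr":[0,0,0],"grip":5.5},
  {"linear":[-4,0,0],"dr":[0,0,0],"grip":5.5},
  {"linear":[-4,0,0],"dr":[0,0,0],"grip":5.5},
  {"linear":[-4,0,0],"dr":[0,0,0],"grip":5.5},
  {"linear":[0,0,0],"dr":[0,0,0],"grip":5.5},
  {"linear":[0,0,0],"dr":[0,0,0],"grip":5.5},
])

```text
time: 25.35
eef_pos: [0.5751, 0.0199, 0.2145]
tool_rot: [[0.003, 0.302, 0.953], [-0.0, 0.953, -0.302], [-1.0, 0.001, 0.003]]
ft_force: [0.7, 0.3, 0.1]
gripper_width: 0.0548
```

```bash
python3 plan.py .4637 .3273 .20 9.1; python3 -c "
from h import *
snap('scene','s10')
im=cv2.imread('pics/s10.png');cv2.imwrite('pics/s10c.png',cv2.resize(im[200:360,220:480],None,fx=3,fy=3))"
```

```text
t25.4 p [0.5751 0.0199 0.2145] az -17.6 w 54.8 mm F [0.7 0.3 0.1] tilt [ 1.    -0.001 -0.003]| drx -26.7  lin(cm) [1.45, 32.11, -6.14]
[ 0.28  0.44 -0.57  1.69  0.26  1.08 -0.68]
```

View pics/s10c.png

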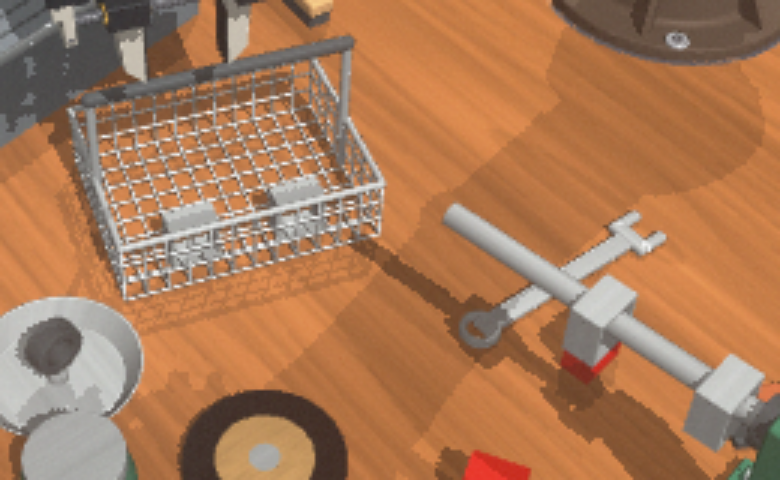

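Two spacers lie in the basket, two remain on the rod. Next spacer at t=.3315.

Emit:
carry_out([
  {"linear":[0,0,0],"dr":[-8,0,0],"grip":6},
  {"linear":[0,0,0],"dr":[-8,0,0],"grip":6},
  {"linear":[0,0,0],"dr":[-8,0,0],"grip":6},
  {"linear":[0,1.5,-0.3],"dr":[-2.7,0,0],"grip":6},
  {"linear":[0,3.6,-0.7],"dr":[0,0,0],"grip":6},
  {"linear":[0,4.5,-0.9],"dr":[0,0,0],"grip":6},
  {"linear":[0,4.5,-0.9],"dr":[0,0,0],"grip":6},
  {"linear":[0,4.5,-0.9],"dr":[0,0,0],"grip":6},
  {"linear":[0,4.5,-0.8],"dr":[0,0,0],"grip":6},
  {"linear":[0,4.5,-0.8],"dr":[0,0,0],"grip":6},
  {"linear":[0,3,-0.5],"dr":[0,0,0],"grip":6},
  {"linear":[0,1.5,-0.3],"dr":[0,0,0],"grip":6},
])

```text
time: 26.6
eef_pos: [0.4608, 0.3311, 0.2123]
tool_rot: [[-0.002, -0.162, 0.987], [0.001, 0.987, 0.162], [-1.0, 0.001, -0.002]]
ft_force: [-0.2, 0.3, 0.4]
gripper_width: 0.0603
```

Emit:
carry_out([
  {"linear":[0,0,0],"dr":[0,0,0],"grip":6},
  {"linear":[0,0,0],"dr":[0,0,0],"grip":6},
  {"linear":[0,0,0],"dr":[0,0,0],"grip":6},
])

```text
time: 26.9
eef_pos: [0.465, 0.3253, 0.2123]
tool_rot: [[-0.0, -0.156, 0.988], [-0.001, 0.988, 0.156], [-1.0, -0.001, -0.0]]
ft_force: [0.5, 0.3, 0.6]
gripper_width: 0.0601
```

```bash
python3 plan.py .4637 .3273 .134 9.1; python3 prof.py w11
```

```text
t26.9 p [0.465  0.3253 0.2123] az 9.0 w 60.1 mm F [0.5 0.3 0.6] tilt [1.    0.001 0.   ]| drx -0.1  lin(cm) [7.83, 0.22, -0.10]
[-0.19  0.47 -0.73  1.7   0.34  1.1  -0.87]
seg 0.319-0.344 c 0.3315 -> xy 0.4637 0.3273 w [-0.0196  0.0196]
seg 0.411-0.436 c 0.4235 -> xy 0.4491 0.4182 w [-0.0195  0.0197]
seg 0.446-0.453 c 0.4495 -> xy 0.4450 0.4438 w [-0.017   0.0175]
```

Emit:
carry_out([
  {"linear":[1,0.1,-0.05],"dr":[0,0,0],"grip":6},
  {"linear":[2,0,0],"dr":[0,0,0],"grip":6},
  {"linear":[2,0,0],"dr":[0,0,0],"grip":6},
  {"linear":[1.8,0,0],"dr":[0,0,0],"grip":6},
  {"linear":[1,0,0],"dr":[0,0,0],"grip":6},
  {"linear":[0,0,0],"dr":[0,0,0],"grip":6},
  {"linear":[0,0,0],"dr":[0,0,0],"grip":6},
  {"linear":[0,0,0],"dr":[0,0,0],"grip":6},
])

```text
time: 27.75
eef_pos: [0.4639, 0.3286, 0.1356]
tool_rot: [[0.001, -0.159, 0.987], [0.001, 0.987, 0.159], [-1.0, 0.001, 0.001]]
ft_force: [0.9, 0.7, 0.9]
gripper_width: 0.0599
```

```bash
python3 plan.py .4637 .3273 .134 9.1
```

```text
t27.8 p [0.4639 0.3286 0.1356] az 9.1 w 59.9 mm F [0.9 0.7 0.9] tilt [ 1.    -0.001 -0.001]| drx 0.0  lin(cm) [0.16, -0.13, -0.04]
[-0.23  0.55 -0.69  1.79  0.42  0.95 -0.93]
```

Emit:
carry_out([
  {"linear":[0.1,-0.1,0],"dr":[0,0,0],"grip":6},
  {"linear":[0,0,0],"dr":[0,0,0],"grip":5},
  {"linear":[0,0,0],"dr":[0,0,0],"grip":3},
  {"linear":[0,0,0],"dr":[0,0,0],"grip":3},
  {"linear":[0,0,0],"dr":[0,0,0],"grip":3},
  {"linear":[0,0,0],"dr":[0,0,0],"grip":3},
  {"linear":[0,0,0],"dr":[0,0,0],"grip":3},
  {"linear":[-0.4,0,0],"dr":[0,0,0],"grip":3},
  {"linear":[-0.4,0,0],"dr":[0,0,0],"grip":3},
  {"linear":[0,0,0],"dr":[0,0,0],"grip":3},
  {"linear":[0,-1.5,0],"dr":[0,0,0],"grip":3},
  {"linear":[0,-2.5,0],"dr":[0,0,0],"grip":3},
])

```text
time: 28.95
eef_pos: [0.4695, 0.288, 0.1417]
tool_rot: [[-0.0, -0.161, 0.987], [0.001, 0.987, 0.161], [-1.0, 0.001, -0.0]]
ft_force: [0.0, -0.4, -0.1]
gripper_width: 0.0401
```

Emit:
carry_out([
  {"linear":[0,-2.5,0],"dr":[0,0,0],"grip":3},
  {"linear":[0,-2.5,0],"dr":[0,0,0],"grip":3},
  {"linear":[0,-2.5,0],"dr":[0,0,0],"grip":3},
  {"linear":[0,-2.5,0],"dr":[0,0,0],"grip":3},
  {"linear":[0,-2,0],"dr":[0,0,0],"grip":3},
  {"linear":[0,-1,0],"dr":[0,0,0],"grip":3},
  {"linear":[-1,0,0],"dr":[0,0,0],"grip":3},
  {"linear":[-2,0,0],"dr":[8,0,0],"grip":3},
  {"linear":[-2,0,0],"dr":[8,0,0],"grip":3},
  {"linear":[-2,0,0],"dr":[8,0,0],"grip":3},
  {"linear":[-1.5,0,0],"dr":[2.6,0,0],"grip":3},
  {"linear":[0,0,0],"dr":[0,0,0],"grip":3},
])

```text
time: 30.15
eef_pos: [0.4913, 0.1615, 0.2294]
tool_rot: [[0.004, 0.299, 0.954], [0.002, 0.954, -0.299], [-1.0, 0.003, 0.003]]
ft_force: [-0.5, 0.6, -0.3]
gripper_width: 0.0399
```

```bash
python3 -c "
from h import *
snap('top','t12');snap('wrist','w12')
"; python3 meas2.py t12 | grep -E 'bail|basket'; python3 plan.py .4585 -.0521 .21 -17.5
```

```text
bail n 328
bail mid [ 0.5228 -0.0177  0.1448] dir [-0.9527  0.3039  0.0068] len 0.20501268789417743 std [0.0587 0.0034 0.0031]
basket rim ((0.5174063444137573, -0.01578008383512497), (0.165382519364357, 0.21638472378253937), 72.61182403564453) 384
t30.2 p [0.4903 0.1602 0.2269] az -17.3 w 39.5 mm F [ 0.9 -0.  -1.6] tilt [ 1.    -0.001 -0.001]| drx 0.2  lin(cm) [1.69, -21.21, 3.35]
[ 0.08  0.34 -0.64  1.81  0.23  1.06 -0.95]
```

View pics/w12.png

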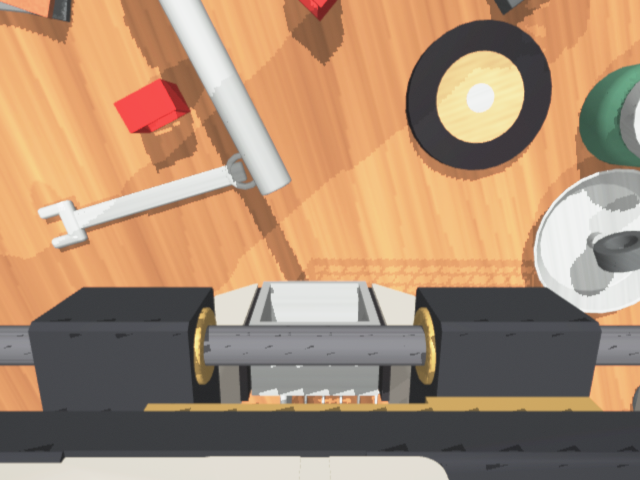

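Emit:
carry_out([
  {"linear":[0,-1.7,0.3],"dr":[0.2,0,0],"grip":3},
  {"linear":[0,-3,0.5],"dr":[0,0,0],"grip":3},
  {"linear":[0,-3.5,0.5],"dr":[0,0,0],"grip":3},
  {"linear":[0,-3.5,0.5],"dr":[0,0,0],"grip":3},
  {"linear":[0,-3.5,0.5],"dr":[0,0,0],"grip":3},
  {"linear":[0,-3.5,0.5],"dr":[0,0,0],"grip":3},
  {"linear":[0,-2.5,0.5],"dr":[0,0,0],"grip":3},
  {"linear":[0,0,0],"dr":[0,0,0],"grip":3},
  {"linear":[0,0,0],"dr":[0,0,0],"grip":3},
  {"linear":[0,0,0],"dr":[0,0,0],"grip":3},
])

```text
time: 31.25
eef_pos: [0.4577, -0.0514, 0.2263]
tool_rot: [[-0.001, 0.301, 0.954], [0.001, 0.954, -0.301], [-1.0, 0.001, -0.001]]
ft_force: [-0.7, -0.2, -1.5]
gripper_width: 0.0398
```

```bash
python3 plan.py .4585 -.0521 .045 -17.5
```

```text
t31.2 p [ 0.4577 -0.0514  0.2263] az -17.5 w 39.8 mm F [-0.7 -0.2 -1.5] tilt [ 1.    -0.001  0.001]| drx -0.0  lin(cm) [18.13, -0.05, 0.10]
[ 0.49  0.24 -0.58  1.93  0.15  1.01 -0.47]
```

Emit:
carry_out([
  {"linear":[1.5,-0.05,0.1],"dr":[0,0,0],"grip":3},
  {"linear":[3,0,0],"dr":[0,0,0],"grip":3},
  {"linear":[3,0,0],"dr":[0,0,0],"grip":3},
  {"linear":[3,0,0],"dr":[0,0,0],"grip":3},
  {"linear":[3,0,0],"dr":[0,0,0],"grip":3},
  {"linear":[2.3,0,0],"dr":[0,0,0],"grip":3},
  {"linear":[1.5,0,0],"dr":[0,0,0],"grip":3},
  {"linear":[0.7,0,0],"dr":[0,0,0],"grip":3},
  {"linear":[0,0,0],"dr":[0,0,0],"grip":3},
  {"linear":[0,0,0],"dr":[0,0,0],"grip":3},
  {"linear":[0,0,0],"dr":[0,0,0],"grip":3},
])

```text
time: 32.35
eef_pos: [0.4592, -0.0532, 0.0475]
tool_rot: [[0.001, 0.303, 0.953], [-0.0, 0.953, -0.303], [-1.0, 0.0, 0.001]]
ft_force: [0.0, -0.9, 0.3]
gripper_width: 0.0399
```

Emit:
carry_out([
  {"linear":[0,0,0],"dr":[0,0,0],"grip":4.5},
  {"linear":[0,0,0],"dr":[0,0,0],"grip":5.5},
  {"linear":[0,0,0],"dr":[0,0,0],"grip":5.5},
  {"linear":[0,0,0],"dr":[0,0,0],"grip":5.5},
  {"linear":[-1.5,0,0],"dr":[0,0,0],"grip":5.5},
  {"linear":[-3,0,0],"dr":[0,0,0],"grip":5.5},
  {"linear":[-4,0,0],"dr":[0,0,0],"grip":5.5},
  {"linear":[-4,0,0],"dr":[0,0,0],"grip":5.5},
  {"linear":[-4,0,0],"dr":[0,0,0],"grip":5.5},
  {"linear":[-1.5,0,0],"dr":[0,0,0],"grip":5.5},
  {"linear":[0,0,0],"dr":[0,0,0],"grip":5.5},
])

```text
time: 33.45
eef_pos: [0.46, -0.0535, 0.2291]
tool_rot: [[0.005, 0.304, 0.953], [-0.001, 0.953, -0.304], [-1.0, 0.001, 0.005]]
ft_force: [-1.1, -0.1, -0.2]
gripper_width: 0.055
```

```bash
python3 plan.py .4491 .4182 .21 9.1; python3 -c "
from h import *
snap('scene','s13')
im=cv2.imread('pics/s13.png');cv2.imwrite('pics/s13c.png',cv2.resize(im[200:360,220:480],None,fx=3,fy=3))"
```

```text
t33.5 p [ 0.46   -0.0535  0.2291] az -17.7 w 55.0 mm F [-1.1 -0.1 -0.2] tilt [ 1.    -0.001 -0.005]| drx -26.8  lin(cm) [1.91, 46.74, 6.39]
[ 0.5   0.24 -0.59  1.93  0.16  1.02 -0.47]
```

View pics/s13c.png

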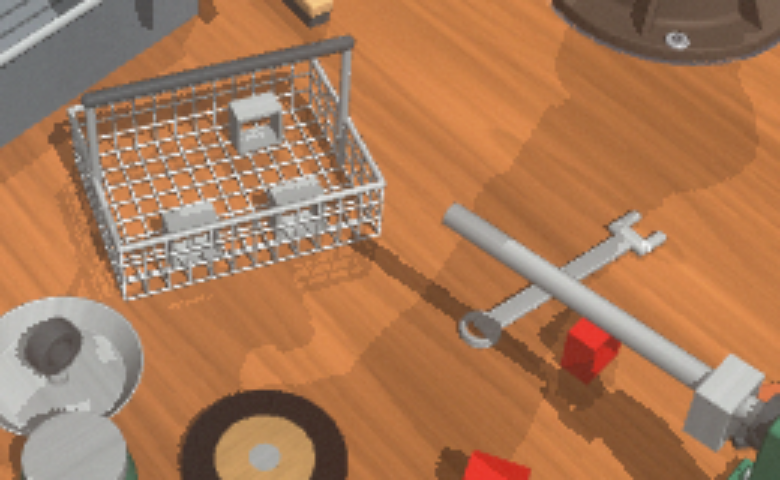

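Emit:
carry_out([
  {"linear":[0,0,0],"dr":[-8,0,0],"grip":6},
  {"linear":[0,0,0],"dr":[-8,0,0],"grip":6},
  {"linear":[0,0,0],"dr":[-8,0,0],"grip":6},
  {"linear":[0,2,0.3],"dr":[-2.8,0,0],"grip":6},
  {"linear":[0,4,0.5],"dr":[0,0,0],"grip":6},
  {"linear":[0,4.5,0.6],"dr":[0,0,0],"grip":6},
  {"linear":[0,4.5,0.6],"dr":[0,0,0],"grip":6},
  {"linear":[0,4.5,0.6],"dr":[0,0,0],"grip":6},
  {"linear":[0,4.5,0.6],"dr":[0,0,0],"grip":6},
  {"linear":[0,4.5,0.6],"dr":[0,0,0],"grip":6},
  {"linear":[0,4.5,0.6],"dr":[0,0,0],"grip":6},
  {"linear":[0,4.5,0.7],"dr":[0,0,0],"grip":6},
])

```text
time: 34.7
eef_pos: [0.4488, 0.3272, 0.2254]
tool_rot: [[-0.002, -0.158, 0.987], [-0.001, 0.987, 0.158], [-1.0, -0.001, -0.002]]
ft_force: [1.5, 0.2, 0.7]
gripper_width: 0.0601
```

Emit:
carry_out([
  {"linear":[0,4,0.6],"dr":[0,0,0],"grip":6},
  {"linear":[0,3,0.4],"dr":[0,0,0],"grip":6},
  {"linear":[0,1.8,0.3],"dr":[0,0,0],"grip":6},
  {"linear":[0,0,0],"dr":[0,0,0],"grip":6},
  {"linear":[0,0,0],"dr":[0,0,0],"grip":6},
  {"linear":[0,0,0],"dr":[0,0,0],"grip":6},
  {"linear":[0,0,0],"dr":[0,0,0],"grip":6},
])

```text
time: 35.4
eef_pos: [0.4496, 0.4126, 0.2265]
tool_rot: [[0.0, -0.157, 0.988], [-0.001, 0.988, 0.157], [-1.0, -0.001, 0.0]]
ft_force: [-0.9, 0.2, 0.1]
gripper_width: 0.0598
```

```bash
python3 plan.py .4491 .4182 .134 9.1; python3 prof.py w14
```

```text
t35.4 p [0.4496 0.4126 0.2265] az 9.0 w 59.8 mm F [-0.9  0.2  0.1] tilt [ 1.     0.001 -0.   ]| drx -0.1  lin(cm) [9.25, 0.56, 0.04]
[-0.34  0.53 -0.73  1.58  0.37  1.18 -1.  ]
seg 0.411-0.436 c 0.4235 -> xy 0.4491 0.4182 w [-0.0195  0.0197]
seg 0.447-0.460 c 0.4535 -> xy 0.4444 0.4478 w [-0.0172  0.0174]
```

Emit:
carry_out([
  {"linear":[1,0.4,0],"dr":[0,0,0],"grip":6},
  {"linear":[2,0,0],"dr":[0,0,0],"grip":6},
  {"linear":[2.5,0,0],"dr":[0,0,0],"grip":6},
  {"linear":[2,0,0],"dr":[0,0,0],"grip":6},
  {"linear":[1.5,0,0],"dr":[0,0,0],"grip":6},
  {"linear":[0,0,0],"dr":[0,0,0],"grip":6},
  {"linear":[0,0,0],"dr":[0,0,0],"grip":6},
  {"linear":[0,0,0],"dr":[0,0,0],"grip":6},
])

```text
time: 36.25
eef_pos: [0.4489, 0.4185, 0.1378]
tool_rot: [[0.001, -0.159, 0.987], [0.001, 0.987, 0.159], [-1.0, 0.001, 0.001]]
ft_force: [-0.5, 0.9, -0.0]
gripper_width: 0.0598
```

```bash
python3 plan.py .4491 .4182 .134 9.1
```

```text
t36.2 p [0.4489 0.4185 0.1378] az 9.1 w 59.8 mm F [-0.5  0.9 -0. ] tilt [ 1.    -0.001 -0.001]| drx 0.0  lin(cm) [0.38, -0.03, 0.01]
[-0.38  0.61 -0.69  1.68  0.45  1.02 -1.06]
```

Emit:
carry_out([
  {"linear":[0,0,0],"dr":[0,0,0],"grip":5},
  {"linear":[0,0,0],"dr":[0,0,0],"grip":3},
  {"linear":[0,0,0],"dr":[0,0,0],"grip":3},
  {"linear":[0,0,0],"dr":[0,0,0],"grip":3},
  {"linear":[0,0,0],"dr":[0,0,0],"grip":3},
  {"linear":[0,0,0],"dr":[0,0,0],"grip":3},
  {"linear":[-0.4,0,0],"dr":[0,0,0],"grip":3},
  {"linear":[-0.3,0,0],"dr":[0,0,0],"grip":3},
  {"linear":[0,0,0],"dr":[0,0,0],"grip":3},
  {"linear":[0,-1.5,0],"dr":[0,0,0],"grip":3},
  {"linear":[0,-2.5,0],"dr":[0,0,0],"grip":3},
  {"linear":[0,-2.5,0],"dr":[0,0,0],"grip":3},
])

```text
time: 37.45
eef_pos: [0.4589, 0.3518, 0.1433]
tool_rot: [[-0.0, -0.159, 0.987], [-0.001, 0.987, 0.159], [-1.0, -0.001, -0.001]]
ft_force: [1.2, -0.3, -0.5]
gripper_width: 0.04
```

```bash
python3 plan.py .4925 .15 .141 9.1
```

```text
t37.5 p [0.4589 0.3518 0.1433] az 9.2 w 40.0 mm F [ 1.2 -0.3 -0.5] tilt [1.    0.001 0.001]| drx 0.1  lin(cm) [0.23, -20.46, 0.13]
[-0.25  0.56 -0.71  1.76  0.43  0.99 -0.97]
```

Emit:
carry_out([
  {"linear":[0,-2.5,0],"dr":[0,0,0],"grip":3},
  {"linear":[0,-2.5,0],"dr":[0,0,0],"grip":3},
  {"linear":[0,-2.5,0],"dr":[0,0,0],"grip":3},
  {"linear":[0,-2.5,0],"dr":[0,0,0],"grip":3},
  {"linear":[0,-2.5,0],"dr":[0,0,0],"grip":3},
  {"linear":[0,-2.5,0],"dr":[0,0,0],"grip":3},
  {"linear":[0,-2.5,0],"dr":[0,0,0],"grip":3},
  {"linear":[0,-2,0],"dr":[0,0,0],"grip":3},
  {"linear":[0,-1,0],"dr":[0,0,0],"grip":3},
  {"linear":[-1,0,0],"dr":[0,0,0],"grip":3},
  {"linear":[-2,0,0],"dr":[0,0,0],"grip":3},
  {"linear":[-2,0,0],"dr":[8,0,0],"grip":3},
])

```text
time: 38.65
eef_pos: [0.4909, 0.1524, 0.1947]
tool_rot: [[-0.001, -0.021, 1.0], [0.001, 1.0, 0.021], [-1.0, 0.001, -0.001]]
ft_force: [-0.3, 0.6, -1.0]
gripper_width: 0.0395
```

Emit:
carry_out([
  {"linear":[-2,0,0],"dr":[8,0,0],"grip":3},
  {"linear":[-1.5,0,0],"dr":[8,0,0],"grip":3},
  {"linear":[0,0,0],"dr":[2.6,0,0],"grip":3},
  {"linear":[0,0,0],"dr":[0,0,0],"grip":3},
  {"linear":[0,0,0],"dr":[0,0,0],"grip":3},
])

```text
time: 39.15
eef_pos: [0.491, 0.1521, 0.229]
tool_rot: [[0.0, 0.297, 0.955], [0.0, 0.955, -0.297], [-1.0, 0.0, -0.0]]
ft_force: [0.5, -0.1, -0.6]
gripper_width: 0.04
```

```bash
python3 -c "
from h import *
snap('top','t15');snap('wrist','w15')
"; python3 meas2.py t15 | grep -E 'bail|basket'; python3 plan.py .5443 -.0791 .21 -17.5
```

```text
bail n 307
bail mid [ 0.5284 -0.0194  0.1448] dir [-0.9529  0.3034  0.0024] len 0.19211934622989194 std [0.0547 0.0034 0.0029]
basket rim ((0.5175797939300537, -0.01597413420677185), (0.1653355211019516, 0.21688352525234222), 72.6720199584961) 374
t39.2 p [0.4911 0.1516 0.2285] az -17.3 w 40.1 mm F [ 0.7  0.4 -1.3] tilt [1.    0.    0.001]| drx 0.2  lin(cm) [1.85, -20.40, 12.01]
[ 0.12  0.34 -0.67  1.81  0.24  1.07 -0.94]
```

View pics/w15.png

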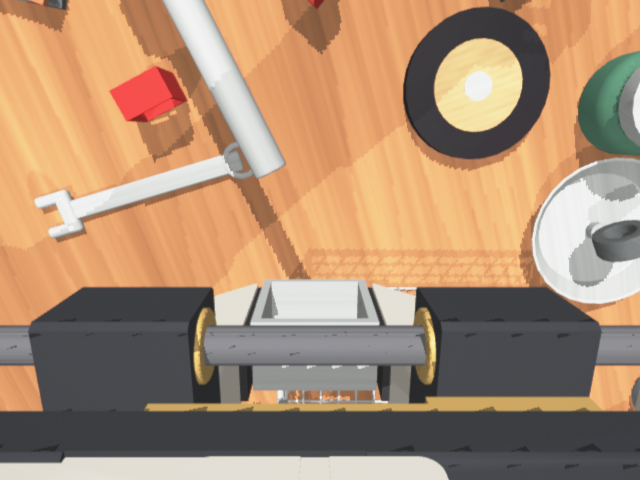

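Emit:
carry_out([
  {"linear":[0,-1.8,1],"dr":[0.2,0,0],"grip":3},
  {"linear":[0,-3,1.7],"dr":[0,0,0],"grip":3},
  {"linear":[0,-3.4,2],"dr":[0,0,0],"grip":3},
  {"linear":[0,-3.4,2],"dr":[0,0,0],"grip":3},
  {"linear":[0,-3.4,2],"dr":[0,0,0],"grip":3},
  {"linear":[0,-3.2,1.9],"dr":[0,0,0],"grip":3},
  {"linear":[0,-2.2,1.4],"dr":[0,0,0],"grip":3},
  {"linear":[0,0,0],"dr":[0,0,0],"grip":3},
  {"linear":[0,0,0],"dr":[0,0,0],"grip":3},
  {"linear":[0,0,0],"dr":[0,0,0],"grip":3},
])

```text
time: 40.25
eef_pos: [0.5438, -0.0782, 0.2286]
tool_rot: [[-0.0, 0.301, 0.953], [0.001, 0.953, -0.301], [-1.0, 0.001, -0.001]]
ft_force: [0.1, 0.3, 0.1]
gripper_width: 0.0398
```

```bash
python3 plan.py .5443 -.0791 .045 -17.5
```

```text
t40.2 p [ 0.5438 -0.0782  0.2286] az -17.5 w 39.8 mm F [0.1 0.3 0.1] tilt [ 1.    -0.001  0.001]| drx -0.0  lin(cm) [18.36, -0.07, 0.08]
[ 0.48  0.39 -0.59  1.73  0.24  1.09 -0.49]
```

Emit:
carry_out([
  {"linear":[1.5,-0.05,0.05],"dr":[0,0,0],"grip":3},
  {"linear":[3,0,0],"dr":[0,0,0],"grip":3},
  {"linear":[3,0,0],"dr":[0,0,0],"grip":3},
  {"linear":[3,0,0],"dr":[0,0,0],"grip":3},
  {"linear":[3,0,0],"dr":[0,0,0],"grip":3},
  {"linear":[2.3,0,0],"dr":[0,0,0],"grip":3},
  {"linear":[1.5,0,0],"dr":[0,0,0],"grip":3},
  {"linear":[1,0,0],"dr":[0,0,0],"grip":3},
  {"linear":[0,0,0],"dr":[0,0,0],"grip":3},
  {"linear":[0,0,0],"dr":[0,0,0],"grip":3},
  {"linear":[0,0,0],"dr":[0,0,0],"grip":3},
])

```text
time: 41.35
eef_pos: [0.5451, -0.0801, 0.0468]
tool_rot: [[0.002, 0.303, 0.953], [-0.0, 0.953, -0.303], [-1.0, 0.0, 0.002]]
ft_force: [0.1, 0.4, -0.5]
gripper_width: 0.0397
```

Emit:
carry_out([
  {"linear":[0,0,0],"dr":[0,0,0],"grip":4.5},
  {"linear":[0,0,0],"dr":[0,0,0],"grip":5.5},
  {"linear":[0,0,0],"dr":[0,0,0],"grip":5.5},
  {"linear":[0,0,0],"dr":[0,0,0],"grip":5.5},
  {"linear":[-1.5,0,0],"dr":[0,0,0],"grip":5.5},
  {"linear":[-3,0,0],"dr":[0,0,0],"grip":5.5},
  {"linear":[-4,0,0],"dr":[0,0,0],"grip":5.5},
  {"linear":[-4,0,0],"dr":[0,0,0],"grip":5.5},
  {"linear":[-4,0,0],"dr":[0,0,0],"grip":5.5},
  {"linear":[-4,0,0],"dr":[0,0,0],"grip":5.5},
  {"linear":[0,0,0],"dr":[0,0,0],"grip":5.5},
  {"linear":[0,0,0],"dr":[0,0,0],"grip":5.5},
])

```text
time: 42.55
eef_pos: [0.5447, -0.0801, 0.2524]
tool_rot: [[0.003, 0.303, 0.953], [-0.001, 0.953, -0.303], [-1.0, 0.0, 0.003]]
ft_force: [-1.2, 0.2, -1.6]
gripper_width: 0.0549
```

```bash
python3 -c "
from h import *
snap('scene','s16');snap('top','t16')
im=cv2.imread('pics/s16.png');cv2.imwrite('pics/s16c.png',cv2.resize(im[200:400,180:440],None,fx=3,fy=3))";  python3 meas2.py t16 | grep -E 'bail|basket'; python3 plan.py .517 -.016 .21 72.5
```

```text
bail n 351
bail mid [ 0.5178 -0.0161  0.1446] dir [-0.9526  0.3043  0.0024] len 0.21603685980155313 std [0.062  0.0034 0.003 ]
basket rim ((0.5174185037612915, -0.015969455242156982), (0.1658291220664978, 0.21570590138435364), 72.3318099975586) 492
t42.6 p [ 0.5435 -0.0803  0.2502] az -17.7 w 54.9 mm F [ 0.3  0.1 -0.5] tilt [1.    0.001 0.001]| drx -90.2  lin(cm) [4.02, 4.46, 5.33]
[ 0.49  0.37 -0.6   1.7   0.23  1.14 -0.47]
```

View pics/s16c.png

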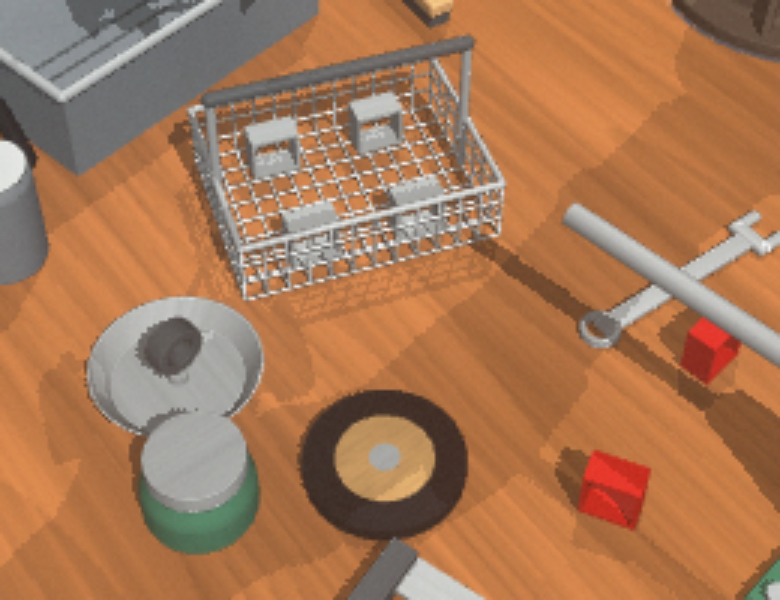

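Emit:
carry_out([
  {"linear":[0,0,0],"dr":[-8,0,0],"grip":5.5},
  {"linear":[0,0,0],"dr":[-8,0,0],"grip":5.5},
  {"linear":[0,0,0],"dr":[-8,0,0],"grip":5.5},
  {"linear":[0,0,0],"dr":[-8,0,0],"grip":5.5},
  {"linear":[0,0,0],"dr":[-8,0,0],"grip":5.5},
  {"linear":[0,0,0],"dr":[-8,0,0],"grip":5.5},
  {"linear":[0,0,0],"dr":[-8,0,0],"grip":5.5},
  {"linear":[0,0,0],"dr":[-8,0,0],"grip":5.5},
  {"linear":[0,0,0],"dr":[-8,0,0],"grip":5.5},
  {"linear":[0,0,0],"dr":[-8,0,0],"grip":5.5},
  {"linear":[0,0,0],"dr":[-8,0,0],"grip":5.5},
  {"linear":[0,0,0],"dr":[-2,0,0],"grip":5},
])

```text
time: 43.85
eef_pos: [0.5434, -0.0803, 0.2492]
tool_rot: [[-0.003, -0.955, 0.298], [0.001, 0.298, 0.955], [-1.0, 0.003, -0.0]]
ft_force: [-0.2, -0.6, -0.6]
gripper_width: 0.0519
```

Emit:
carry_out([
  {"linear":[0,2.2,2.6],"dr":[0,0,0],"grip":5},
  {"linear":[0,2.2,2.6],"dr":[0,0,0],"grip":5},
  {"linear":[0,0,0],"dr":[0,0,0],"grip":5},
  {"linear":[0,0,0],"dr":[0,0,0],"grip":5},
  {"linear":[0,0,0],"dr":[0,0,0],"grip":5},
])

```text
time: 44.35
eef_pos: [0.5181, -0.0183, 0.25]
tool_rot: [[-0.001, -0.953, 0.304], [-0.0, 0.304, 0.953], [-1.0, 0.001, -0.001]]
ft_force: [-0.1, -0.9, 0.6]
gripper_width: 0.0501
```

```bash
python3 plan.py .5175 -.016 .132 72.4; python3 -c "
from h import *
snap('wrist','w17')"
```

```text
t44.4 p [ 0.5181 -0.0183  0.25  ] az 72.3 w 50.1 mm F [-0.1 -0.9  0.6] tilt [ 1.    -0.001  0.001]| drx -0.1  lin(cm) [11.80, 0.13, 0.21]
[ 0.66  0.42 -0.98  1.76  0.37  1.17  0.83]
```

View pics/w17.png

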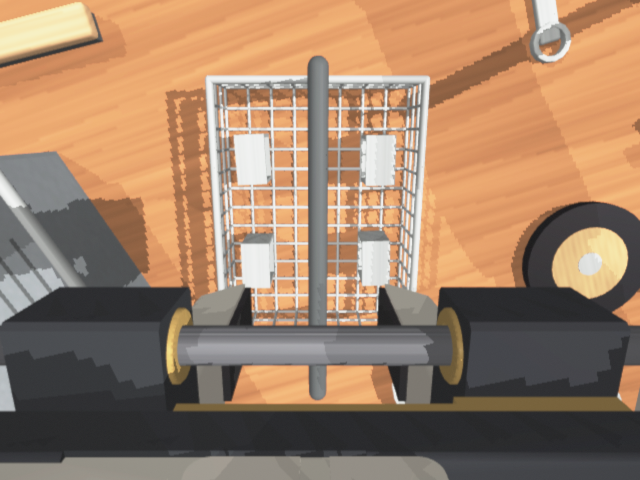

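Emit:
carry_out([
  {"linear":[1.5,0.1,0.2],"dr":[0,0,0],"grip":5},
  {"linear":[3,0,0],"dr":[0,0,0],"grip":5},
  {"linear":[3,0,0],"dr":[0,0,0],"grip":5},
  {"linear":[2.5,0,0],"dr":[0,0,0],"grip":5},
  {"linear":[1.5,0,0],"dr":[0,0,0],"grip":5},
  {"linear":[0.3,0,0],"dr":[0,0,0],"grip":5},
  {"linear":[0,0,0],"dr":[0,0,0],"grip":5},
  {"linear":[0,0,0],"dr":[0,0,0],"grip":5},
  {"linear":[0,0,0],"dr":[0,0,0],"grip":5},
])

```text
time: 45.3
eef_pos: [0.5186, -0.015, 0.1338]
tool_rot: [[0.002, -0.953, 0.304], [-0.0, 0.304, 0.953], [-1.0, -0.002, 0.0]]
ft_force: [-0.4, -0.7, 0.7]
gripper_width: 0.0501
```

```bash
python3 plan.py .5175 -.016 .132 72.4
```

```text
t45.3 p [ 0.5186 -0.015   0.1338] az 72.3 w 50.1 mm F [-0.4 -0.7  0.7] tilt [ 1.     0.002 -0.   ]| drx -0.1  lin(cm) [0.18, 0.07, -0.13]
[ 0.57  0.54 -0.89  1.9   0.52  0.94  0.7 ]
```

Emit:
carry_out([
  {"linear":[0.15,0,-0.1],"dr":[0,0,0],"grip":4},
  {"linear":[0,0,0],"dr":[0,0,0],"grip":3},
  {"linear":[0,0,0],"dr":[0,0,0],"grip":2},
  {"linear":[0,0,0],"dr":[0,0,0],"grip":0.5},
  {"linear":[0,0,0],"dr":[0,0,0],"grip":0.5},
  {"linear":[0,0,0],"dr":[0,0,0],"grip":0.5},
  {"linear":[0,0,0],"dr":[0,0,0],"grip":0.5},
  {"linear":[0,0,0],"dr":[0,0,0],"grip":0.5},
  {"linear":[-0.5,0,0],"dr":[0,0,0],"grip":0.5},
  {"linear":[-0.5,0,0],"dr":[0,0,0],"grip":0.5},
  {"linear":[0,0,0],"dr":[0,0,0],"grip":0.5},
  {"linear":[0,0,0],"dr":[0,0,0],"grip":0.5},
])

```text
time: 46.5
eef_pos: [0.5175, -0.0161, 0.1413]
tool_rot: [[0.0, -0.953, 0.303], [-0.0, 0.303, 0.953], [-1.0, -0.0, -0.0]]
ft_force: [-0.1, 0.8, -5.8]
gripper_width: 0.0113
```

```bash
python3 plan.py .5175 -.016 .25 72.4
```

```text
t46.5 p [ 0.5175 -0.0161  0.1413] az 72.3 w 11.3 mm F [-0.1  0.8 -5.8] tilt [1. 0. 0.]| drx -0.1  lin(cm) [-10.87, 0.00, 0.01]
[ 0.58  0.53 -0.9   1.9   0.51  0.96  0.71]
```

Emit:
carry_out([
  {"linear":[-0.6,0,0],"dr":[0,0,0],"grip":0.5},
  {"linear":[-1.2,0,0],"dr":[0,0,0],"grip":0.5},
  {"linear":[-1.5,0,0],"dr":[2,0,0],"grip":0.5},
  {"linear":[-1.5,0,0],"dr":[4,0,0],"grip":0.5},
  {"linear":[-1.5,0,0],"dr":[5,0,0],"grip":0.5},
  {"linear":[-1.5,0,0],"dr":[5,0,0],"grip":0.5},
  {"linear":[-1.5,0,0],"dr":[5,0,0],"grip":0.5},
  {"linear":[-1.5,0,0],"dr":[5,0,0],"grip":0.5},
  {"linear":[-1.2,0,0],"dr":[5,0,0],"grip":0.5},
  {"linear":[-1,0,0],"dr":[5,0,0],"grip":0.5},
  {"linear":[-0.6,0,0],"dr":[5,0,0],"grip":0.5},
  {"linear":[-0.3,0,0],"dr":[5,0,0],"grip":0.5},
])

```text
time: 47.7
eef_pos: [0.5178, -0.0154, 0.2824]
tool_rot: [[0.002, -0.44, 0.898], [0.0, 0.898, 0.44], [-1.0, -0.001, 0.002]]
ft_force: [-1.1, -0.1, -6.2]
gripper_width: 0.0109
```

```bash
python3 plan.py .458 -.3655 .283 11.3;python3 -c "
from h import *
snap('scene','s18')"
```

```text
t47.7 p [ 0.5178 -0.0154  0.2824] az 26.1 w 10.9 mm F [-1.1 -0.1 -6.2] tilt [ 1.     0.001 -0.002]| drx 14.8  lin(cm) [-0.06, -33.16, -12.72]
[ 0.55  0.33 -0.8   1.72  0.25  1.2   0.14]
```

View pics/s18.png

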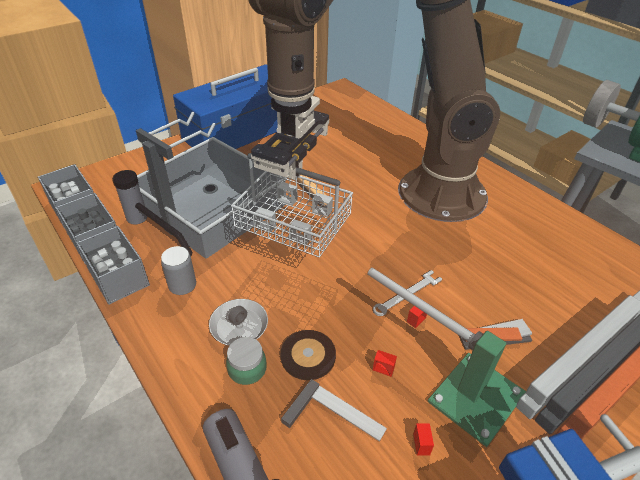

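Emit:
carry_out([
  {"linear":[0,0,0],"dr":[5,0,0],"grip":0.5},
  {"linear":[0,0,0],"dr":[5,0,0],"grip":0.5},
  {"linear":[0,0,0],"dr":[4,0,0],"grip":0.5},
  {"linear":[0,0,-0.7],"dr":[0.8,0,0],"grip":0.5},
  {"linear":[0,0,-1.5],"dr":[0,0,0],"grip":0.5},
  {"linear":[0,0,-2],"dr":[0,0,0],"grip":0.5},
  {"linear":[0,-0.5,-2],"dr":[0,0,0],"grip":0.5},
  {"linear":[0,-1.5,-2],"dr":[0,0,0],"grip":0.5},
  {"linear":[0,-2,-2],"dr":[0,0,0],"grip":0.5},
  {"linear":[0,-2,-1.5],"dr":[0,0,0],"grip":0.5},
  {"linear":[0,-2,-1],"dr":[0,0,0],"grip":0.5},
  {"linear":[0,-2,0],"dr":[0,0,0],"grip":0.5},
])

```text
time: 48.95
eef_pos: [0.4112, -0.1403, 0.2807]
tool_rot: [[-0.001, -0.202, 0.979], [-0.001, 0.979, 0.202], [-1.0, -0.001, -0.001]]
ft_force: [-0.3, 0.7, -5.7]
gripper_width: 0.0114
```

Emit:
carry_out([
  {"linear":[0,-2.2,0],"dr":[0,0,0],"grip":0.5},
  {"linear":[0,-2.2,0],"dr":[0,0,0],"grip":0.5},
  {"linear":[0,-2.2,0],"dr":[0,0,0],"grip":0.5},
  {"linear":[0,-2.2,0],"dr":[0,0,0],"grip":0.5},
  {"linear":[0,-2.2,0],"dr":[0,0,0],"grip":0.5},
  {"linear":[0,-2.2,0],"dr":[0,0,0],"grip":0.5},
  {"linear":[0,-2.2,0],"dr":[0,0,0],"grip":0.5},
  {"linear":[0,-2.2,0],"dr":[0,0,0],"grip":0.5},
  {"linear":[0,-2,0],"dr":[0,0,0],"grip":0.5},
  {"linear":[0,-1.5,0],"dr":[0,0,0],"grip":0.5},
  {"linear":[0,-1,0],"dr":[0,0,0],"grip":0.5},
  {"linear":[0,-0.5,0],"dr":[0,0,0],"grip":0.5},
])

```text
time: 50.15
eef_pos: [0.4583, -0.3617, 0.28]
tool_rot: [[-0.0, -0.2, 0.98], [0.0, 0.98, 0.2], [-1.0, 0.0, -0.0]]
ft_force: [0.9, -0.1, -5.7]
gripper_width: 0.011
```

Emit:
carry_out([
  {"linear":[0,0,0],"dr":[0,0,0],"grip":0.5},
  {"linear":[0,0,0],"dr":[0,0,0],"grip":0.5},
  {"linear":[0,0,0],"dr":[0,0,0],"grip":0.5},
  {"linear":[0,0,0],"dr":[0,0,0],"grip":0.5},
])

```text
time: 50.55
eef_pos: [0.4584, -0.3604, 0.2805]
tool_rot: [[0.0, -0.201, 0.98], [-0.0, 0.98, 0.201], [-1.0, -0.0, 0.0]]
ft_force: [-0.3, 0.2, -6.0]
gripper_width: 0.0114
```

```bash
python3 plan.py .458 -.3655 .283 11.3;python3 -c "
from h import *
snap('scene','s19');snap('top','t19')
im=cv2.imread('pics/s19.png');cv2.imwrite('pics/s19c.png',cv2.resize(im[60:280,100:380],None,fx=2.8,fy=2.7))
im=cv2.imread('pics/t19.png');cv2.imwrite('pics/t19c.png',cv2.resize(im[150:330,360:560],None,fx=4,fy=3.3))"
```

```text
t50.5 p [ 0.4584 -0.3604  0.2805] az 11.6 w 11.4 mm F [-0.3  0.2 -6. ] tilt [ 1.  0. -0.]| drx 0.3  lin(cm) [-0.25, -0.50, -0.14]
[ 0.97  0.39 -0.55  1.58  0.22  1.23  0.58]
```

View pics/s19c.png

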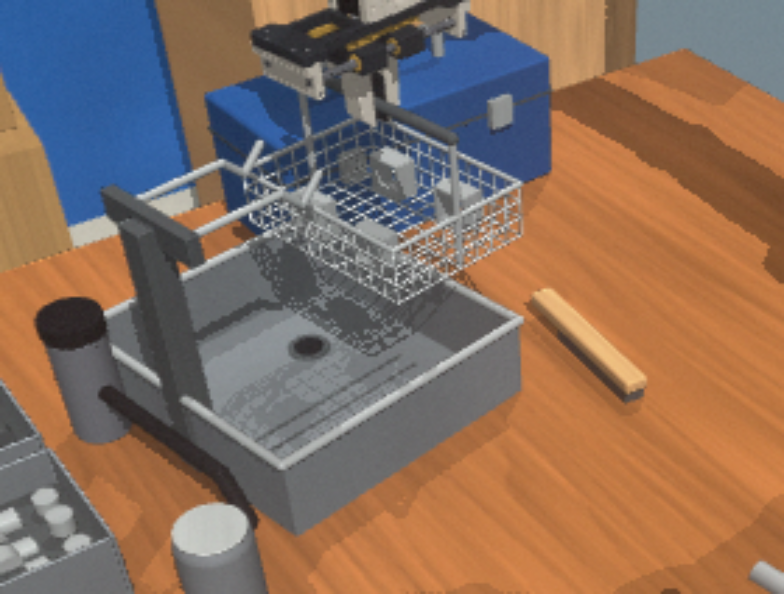

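View pics/t19c.png

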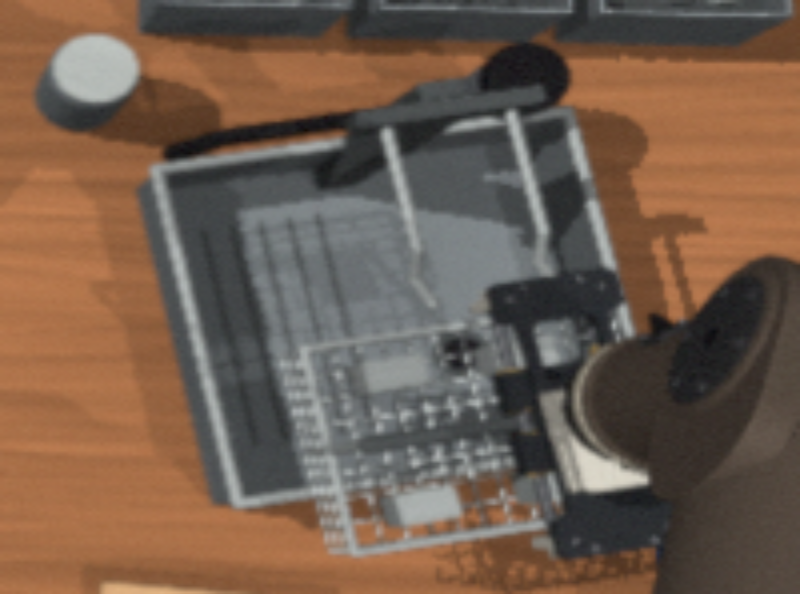

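Emit:
carry_out([
  {"linear":[-0.4,0,0],"dr":[0,0,0],"grip":0.5},
  {"linear":[-0.2,-0.4,0.5],"dr":[0,0,0],"grip":0.5},
  {"linear":[0,0,1],"dr":[0,0,0],"grip":0.5},
  {"linear":[0,0,1.5],"dr":[0,0,0],"grip":0.5},
  {"linear":[0,0,1.5],"dr":[0,0,0],"grip":0.5},
  {"linear":[0,0,1.5],"dr":[0,0,0],"grip":0.5},
  {"linear":[0,0,1.5],"dr":[0,0,0],"grip":0.5},
  {"linear":[0,0,1.5],"dr":[0,0,0],"grip":0.5},
  {"linear":[0,0,1.2],"dr":[0,0,0],"grip":0.5},
  {"linear":[0,0,0.9],"dr":[0,0,0],"grip":0.5},
  {"linear":[0,0,0.5],"dr":[0,0,0],"grip":0.5},
  {"linear":[0,0,0.2],"dr":[0,0,0],"grip":0.5},
])

```text
time: 51.85
eef_pos: [0.5751, -0.3411, 0.2861]
tool_rot: [[-0.0, -0.2, 0.98], [0.0, 0.98, 0.2], [-1.0, 0.0, -0.0]]
ft_force: [0.5, 0.4, -5.6]
gripper_width: 0.0107
```

Emit:
carry_out([
  {"linear":[0,0,0],"dr":[0,0,0],"grip":0.5},
  {"linear":[0,0,0],"dr":[0,0,0],"grip":0.5},
  {"linear":[0,0,0],"dr":[0,0,0],"grip":0.5},
  {"linear":[0,0,0],"dr":[0,0,0],"grip":0.5},
])

```text
time: 52.25
eef_pos: [0.5744, -0.3416, 0.2864]
tool_rot: [[-0.0, -0.2, 0.98], [-0.0, 0.98, 0.2], [-1.0, -0.0, -0.0]]
ft_force: [0.2, 0.1, -5.0]
gripper_width: 0.0109
```

```bash
python3 plan.py .5755 -.342 .247 11.3;python3 -c "
from h import *
snap('scene','s20')
im=cv2.imread('pics/s20.png');cv2.imwrite('pics/s20c.png',cv2.resize(im[60:280,100:380],None,fx=2.8,fy=2.7))
"
```

```text
t52.2 p [ 0.5744 -0.3416  0.2864] az 11.5 w 10.9 mm F [ 0.2  0.1 -5. ] tilt [1. 0. 0.]| drx 0.2  lin(cm) [3.94, -0.07, 0.10]
[ 0.78  0.53 -0.54  1.35  0.27  1.33  0.44]
```

View pics/s20c.png

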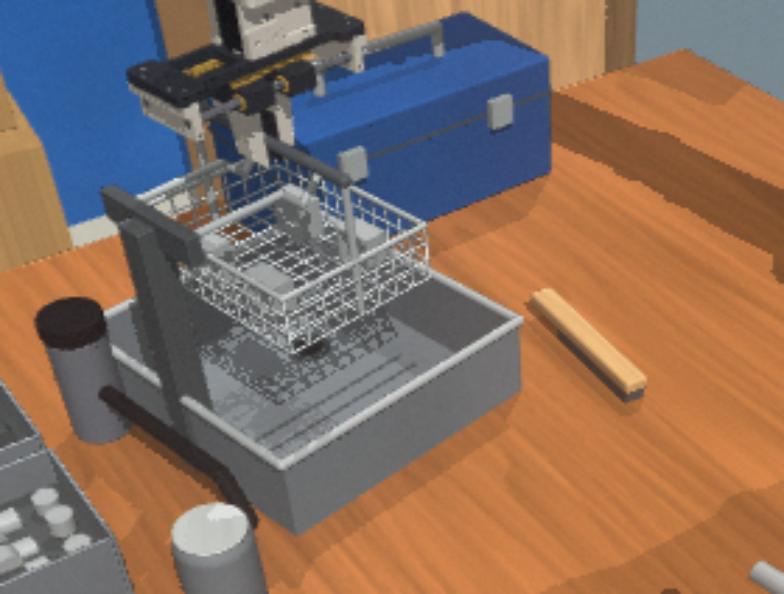

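Over the prongs; lower gently to about TCP 0.25 and look at the force.

Emit:
carry_out([
  {"linear":[0.6,0,0.1],"dr":[0,0,0],"grip":0.5},
  {"linear":[0.8,0,0],"dr":[0,0,0],"grip":0.5},
  {"linear":[0.8,0,0],"dr":[0,0,0],"grip":0.5},
  {"linear":[0.6,0,0],"dr":[0,0,0],"grip":0.5},
  {"linear":[0.4,0,0],"dr":[0,0,0],"grip":0.5},
  {"linear":[0.2,0,0],"dr":[0,0,0],"grip":0.5},
  {"linear":[0.2,0,0],"dr":[0,0,0],"grip":0.5},
  {"linear":[0,0,0],"dr":[0,0,0],"grip":0.5},
  {"linear":[0,0,0],"dr":[0,0,0],"grip":0.5},
  {"linear":[0,0,0],"dr":[0,0,0],"grip":0.5},
])

```text
time: 53.3
eef_pos: [0.5757, -0.3411, 0.251]
tool_rot: [[0.0, -0.2, 0.98], [-0.001, 0.98, 0.2], [-1.0, -0.001, 0.0]]
ft_force: [-5.2, 1.6, 3.8]
gripper_width: 0.0114
```

```bash
python3 plan.py .5755 -.342 .247 11.3
```

```text
t53.3 p [ 0.5757 -0.3411  0.251 ] az 11.5 w 11.4 mm F [-5.2  1.6  3.8] tilt [ 1.     0.001 -0.   ]| drx 0.2  lin(cm) [0.40, -0.08, -0.03]
[ 0.78  0.56 -0.53  1.4   0.29  1.26  0.43]
```

Emit:
carry_out([
  {"linear":[0,0,-0.3],"dr":[0,0,0],"grip":0.5},
  {"linear":[0,0,0],"dr":[0,0,0],"grip":0.5},
  {"linear":[0,0,0],"dr":[0,0,0],"grip":0.5},
  {"linear":[0,0,0],"dr":[0,0,0],"grip":0.5},
])

```text
time: 53.7
eef_pos: [0.5738, -0.3415, 0.2506]
tool_rot: [[0.002, -0.2, 0.98], [-0.0, 0.98, 0.2], [-1.0, -0.001, 0.002]]
ft_force: [6.6, 0.5, -2.3]
gripper_width: 0.0109
```

```bash
python3 plan.py .5755 -.342 .247 11.3
```

```text
t53.7 p [ 0.5738 -0.3415  0.2506] az 11.6 w 10.9 mm F [ 6.6  0.5 -2.3] tilt [ 1.     0.001 -0.002]| drx 0.3  lin(cm) [0.36, -0.08, 0.16]
[ 0.79  0.55 -0.53  1.41  0.29  1.26  0.43]
```

Emit:
carry_out([
  {"linear":[0.1,0,0.15],"dr":[0,0,0],"grip":0.5},
  {"linear":[0,0,0],"dr":[0,0,0],"grip":0.5},
  {"linear":[0,0,0],"dr":[0,0,0],"grip":0.5},
  {"linear":[0,0,0],"dr":[0,0,0],"grip":0.5},
])

```text
time: 54.1
eef_pos: [0.5745, -0.3415, 0.2498]
tool_rot: [[0.001, -0.2, 0.98], [-0.0, 0.98, 0.2], [-1.0, -0.001, 0.001]]
ft_force: [0.7, 0.3, 5.7]
gripper_width: 0.0108
```

```bash
python3 plan.py .5755 -.342 .247 11.3;python3 -c "
from h import *
snap('scene','s21')
im=cv2.imread('pics/s21.png');cv2.imwrite('pics/s21c.png',cv2.resize(im[60:280,100:380],None,fx=2.8,fy=2.7))
"
```

```text
t54.1 p [ 0.5745 -0.3415  0.2498] az 11.5 w 10.8 mm F [0.7 0.3 5.7] tilt [ 1.     0.001 -0.001]| drx 0.2  lin(cm) [0.28, -0.07, 0.09]
[ 0.78  0.56 -0.53  1.4   0.29  1.26  0.43]
```

View pics/s21c.png

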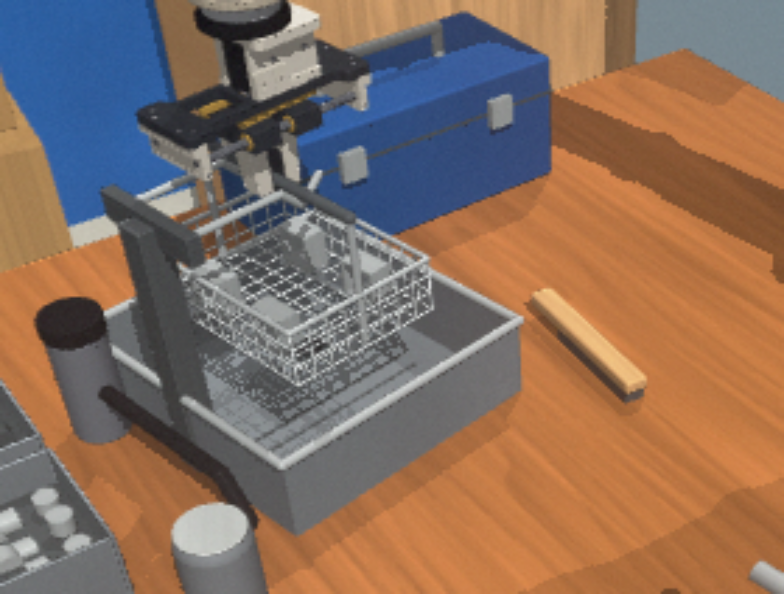

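Emit:
carry_out([
  {"linear":[0,0,0],"dr":[0,0,0],"grip":1.5},
  {"linear":[0,0,0],"dr":[0,0,0],"grip":2},
  {"linear":[0,0,0],"dr":[0,0,0],"grip":3},
  {"linear":[0,0,0],"dr":[0,0,0],"grip":4.5},
  {"linear":[0,0,0],"dr":[0,0,0],"grip":4.5},
  {"linear":[0,0,0],"dr":[0,0,0],"grip":4.5},
  {"linear":[-1,0,0],"dr":[0,0,0],"grip":4.5},
  {"linear":[-1.5,0,0],"dr":[0,0,0],"grip":4.5},
  {"linear":[-2,0,0],"dr":[0,0,0],"grip":4.5},
  {"linear":[-3,0,0],"dr":[0,0,0],"grip":4.5},
  {"linear":[-3,0,0],"dr":[0,0,0],"grip":4.5},
  {"linear":[-2,0,0],"dr":[0,0,0],"grip":4.5},
])

```text
time: 55.35
eef_pos: [0.5748, -0.3412, 0.3785]
tool_rot: [[0.004, -0.2, 0.98], [-0.001, 0.98, 0.2], [-1.0, -0.002, 0.003]]
ft_force: [0.7, -0.0, 0.0]
gripper_width: 0.0451
```

Emit:
carry_out([
  {"linear":[0,0,-3],"dr":[0,0,0],"grip":4.5},
  {"linear":[0,0,-4],"dr":[0,0,0],"grip":4.5},
  {"linear":[0,0,-4],"dr":[0,0,0],"grip":4.5},
  {"linear":[0,0,-3],"dr":[0,0,0],"grip":4.5},
  {"linear":[0,0,0],"dr":[0,0,0],"grip":4.5},
  {"linear":[0,0,0],"dr":[0,0,0],"grip":4.5},
])

```text
time: 55.95
eef_pos: [0.4371, -0.3696, 0.3759]
tool_rot: [[0.002, -0.199, 0.98], [-0.002, 0.98, 0.199], [-1.0, -0.002, 0.001]]
ft_force: [0.5, 1.0, 0.1]
gripper_width: 0.0451
```

```bash
cat > fin.py <<'E'
from h import *
import sys
np.set_printoptions(precision=4,suppress=True)
n=sys.argv[1]
snap('scene','s'+n)
im=cv2.imread('pics/s%s.png'%n);cv2.imwrite('pics/s%sc.png'%n,cv2.resize(im[60:280,100:380],None,fx=2.8,fy=2.7))
im,d,s=snap('top','t'+n)
cv2.imwrite('pics/t%sc.png'%n,cv2.resize(im[150:330,360:560,::-1],None,fx=4,fy=3.3))
P=cloud('top',d);x,y,z=P[...,0],P[...,1],P[...,2]
V=im.max(2);S=np.array([.5755,-.342]);ex=np.array([.981,.196]);ey=np.array([-.196,.981])
X=(P[...,:2]-S)@ex;Y=(P[...,:2]-S)@ey
m=(z>.249)&(z<.275)&(abs(X)<.03)&(abs(Y)<.12)&((abs(abs(Y)-.04)>.008))
print('bail in washer x: mean',X[m].mean(),'y range',Y[m].min(),Y[m].max(),'ztop',np.median(z[m]),m.sum())
E
python3 fin.py 22; python3 plan.py .45 -.3 .3 11
```

```text
bail in washer x: mean -0.0019099327910843155 y range -0.10676262025524702 0.10934121794888442 ztop 0.26370582222061356 352
t56.0 p [ 0.4383 -0.3687  0.375 ] az 11.6 w 44.8 mm F [ 0.4  0.2 -0.3] tilt [ 1.     0.    -0.001]| drx 0.6  lin(cm) [7.50, 6.52, 2.46]
[ 1.01  0.32 -0.55  1.44  0.17  1.42  0.65]
```

View pics/s22c.png

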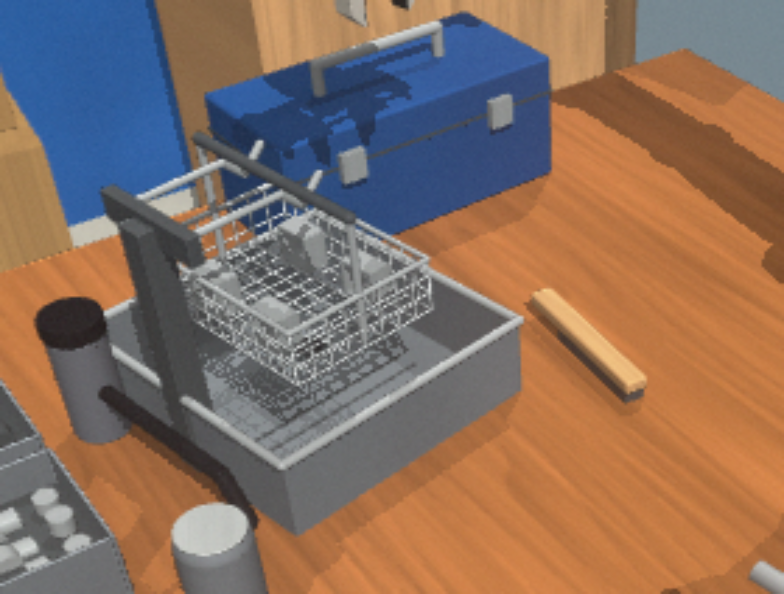

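View pics/t22c.png

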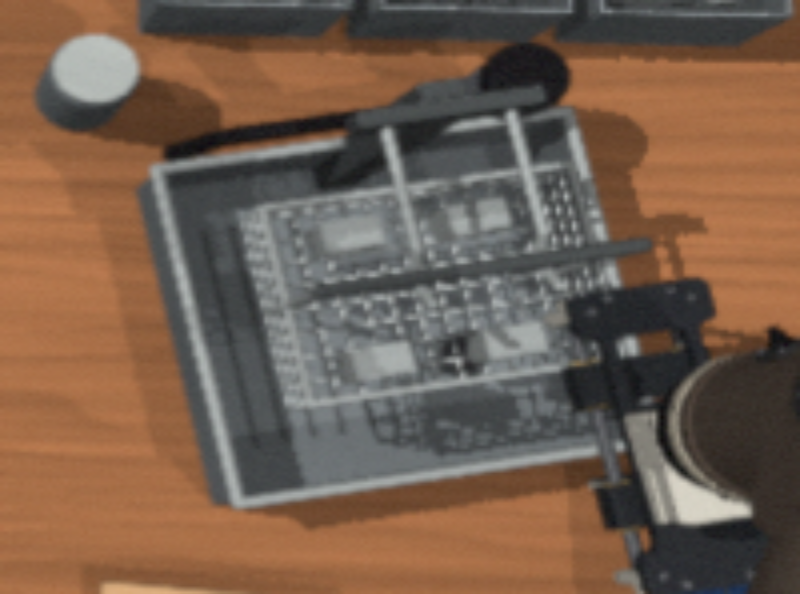

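Emit:
carry_out([
  {"linear":[0,-2,-2],"dr":[0,0,0],"grip":4.5},
  {"linear":[0,-3,-2],"dr":[0,0,0],"grip":4.5},
  {"linear":[0,-2,-1],"dr":[0,0,0],"grip":4.5},
  {"linear":[0,0,0],"dr":[0,0,0],"grip":4.5},
  {"linear":[0,0,0],"dr":[0,0,0],"grip":4.5},
  {"linear":[0,0,0],"dr":[0,0,0],"grip":4.5},
  {"linear":[0,0,0],"dr":[0,0,0],"grip":4.5},
  {"linear":[0,0,0],"dr":[0,0,0],"grip":4.5},
  {"linear":[0,0,0],"dr":[0,0,0],"grip":4.5},
  {"linear":[0,0,0],"dr":[0,0,0],"grip":4.5},
  {"linear":[0,0,0],"dr":[0,0,0],"grip":4.5},
  {"linear":[0,0,0],"dr":[0,0,0],"grip":4.5},
])

```text
time: 57.25
eef_pos: [0.402, -0.448, 0.3743]
tool_rot: [[-0.0, -0.2, 0.98], [-0.0, 0.98, 0.2], [-1.0, -0.0, -0.0]]
ft_force: [-0.8, 0.5, -0.1]
gripper_width: 0.0453
```

Emit:
carry_out([
  {"linear":[0,0,0],"dr":[0,0,0],"grip":4.5},
  {"linear":[0,0,0],"dr":[0,0,0],"grip":4.5},
  {"linear":[0,0,0],"dr":[0,0,0],"grip":4.5},
  {"linear":[0,0,0],"dr":[0,0,0],"grip":4.5},
  {"linear":[0,0,0],"dr":[0,0,0],"grip":4.5},
  {"linear":[0,0,0],"dr":[0,0,0],"grip":4.5},
  {"linear":[0,0,0],"dr":[0,0,0],"grip":4.5},
  {"linear":[0,0,0],"dr":[0,0,0],"grip":4.5},
  {"linear":[0,0,0],"dr":[0,0,0],"grip":4.5},
  {"linear":[0,0,0],"dr":[0,0,0],"grip":4.5},
])

```text
time: 58.25
eef_pos: [0.4021, -0.448, 0.3743]
tool_rot: [[0.0, -0.2, 0.98], [-0.0, 0.98, 0.2], [-1.0, -0.0, 0.0]]
ft_force: [0.5, 0.1, -0.6]
gripper_width: 0.045
```

```bash
python3 fin.py 23; python3 - <<'E'
from h import *
np.set_printoptions(precision=4,suppress=True)
a,_,_=snap('scene','s24a')
for i in range(4): snap('scene','s24b')
b,_,_=snap('scene','s24c')
d=cv2.absdiff(a,b)[100:230,160:270].max(2);print('motion diff >40:',(d>40).sum())
im,dd,s=load('t23');P=cloud('top',dd);x,y,z=P[...,0],P[...,1],P[...,2]
m=(np.hypot(x-.723,y-.063)<.055)&(im.max(2)<90)&(z>.01);print('collar dark px',m.sum(),P[m].mean(0),P[m].min(0),P[m].max(0))
i0,d0,_=load('top0');ch=(cv2.absdiff(i0,im).max(2)>60).astype(np.uint8)
cv2.imwrite('pics/all23.png',im[:,:,::-1])
E
```

```text
bail in washer x: mean -0.0018448917208843444 y range -0.10747631709968407 0.1094984594209219 ztop 0.26348150572849427 352
motion diff >40: 0
collar dark px 65 [0.7183 0.0615 0.0568] [0.7019 0.0535 0.0451] [0.7397 0.069  0.0642]
```

View pics/all23.png

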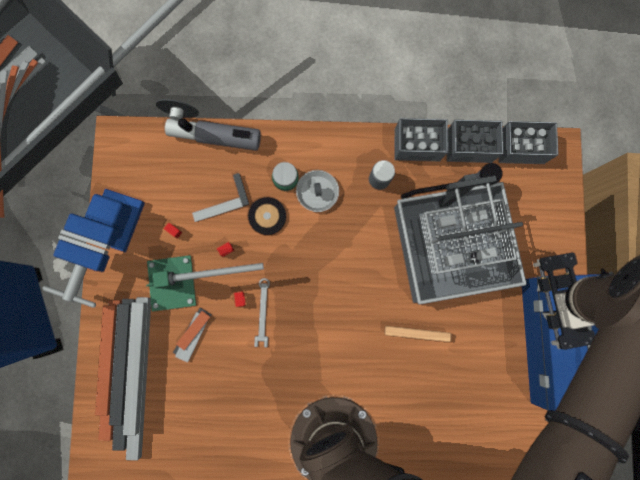

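View pics/s23c.png

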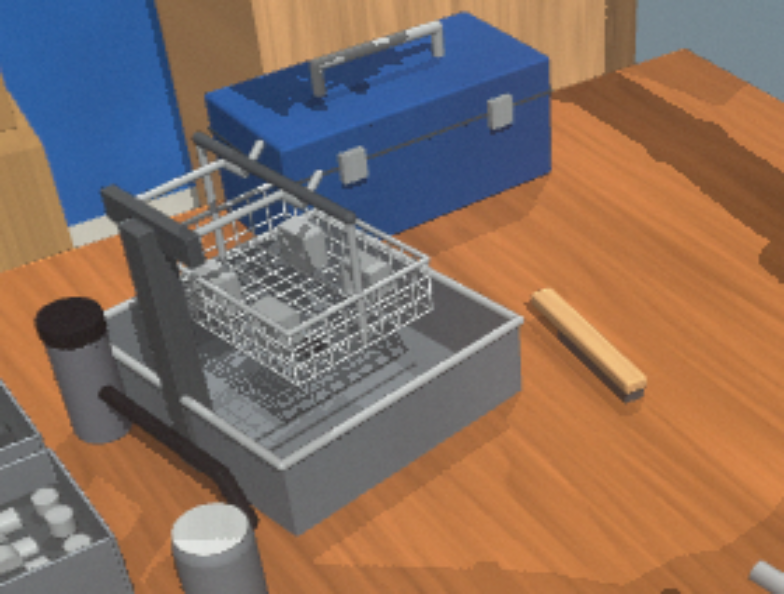

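```bash
python3 -c "
from cell import *
print(finish_job(), get_state()['time'])"
```

```text
the job is handed in; nothing more can be done
the job is handed in; nothing more can be done
```

I put the collar in the dish, moved all four spacers off the rod into the basket while it stood on the bench, and hung the loaded basket on both prongs. I handed the job in at about 59 s. The basket had been knocked about 26 mm aside during the run. I re-measured it before placing the later spacers, and no grip slip was seen.

My last checks before handing in, judged from camera readings:
- **Basket:** the bail bar is about 2 mm from the saddle line, with its axis at about 0.258 m (allowed 0.247 to 0.267 m). Frames taken 0.25 s apart showed no motion.
- **Spacers:** the last pictures show all four in the basket and none left on the rod.
- **Collar:** it is within about 5 mm of the dish centre. It appears to be standing upright on its screw head rather than lying flat, with its top at about 0.064 m. That puts its centre at about 0.041 to 0.046 m, so the margin under the 0.05 m limit is small.
- **Other things on the bench:** they look to be where they started; I judged this by eye and did not measure it.
- **Robot:** the gripper was clear of everything.

No check failed or disagreed. The hand-in gave no verdict.

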